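Press a bush into a castor wheel with the bench locking clamp

TASK

Take the castor wheel whose brass bush still stands proud from the rack and lower it gently into the cradle of the bench locking clamp, bush towards the moving jaw, and let go of it. Squeeze the clamp's handles steadily, no harder than they need, until they snap over centre and stay locked with the bush pressed fully home, and keep hands off for two seconds. Then flick the red release lever so that the jaws spring open, leaving the finished wheel free in the cradle and the other wheels on their rack.

Things in the scene. Friction and masses are not known exactly. Their poses are not given: they have to be found in the camera images.
- wheel: castor wheel, 75 mm diameter, 25 mm wide, about 140 g, black tyre, grey hub, a brass bush only started in its bore. Origin at its centre, axle along its y; faces at y = -12.5 and +12.5 mm. Stands on edge on the rack, y within 0.6 rad of the clamp's y. Grip it across the faces at the rim from above, fingers at most 24 mm below its top, clear of bush and clamp arms.
- bush (a joint): slide of the bush into the wheel (m): 0 to 0.0015 at the start, 0.007 fully home (up to 0.0003 more under load). Stiff, about 12 N; it is to be pressed by the clamp's jaw, not by the gripper.
- flange (a point): centre of the outer face of the bush's flange (brass, 22 mm diameter, 2.5 mm thick) on the wheel's axle, on its -y side: 8 to 9.5 mm out from that face at the start, 2.5 mm when home; axes as the wheel's.
- clamp: steel locking C-clamp lying flat, bolted to a fixed blue plate 235 x 135 x 12 mm. Origin on the bench under the jaw pivot; +x from handles to jaws, z up, moving handle and jaw on the -y side. Its parts lie 55 mm above the bench, top at 67 mm at most. Positions below are in this frame. Jaw arms pass round the cradle at y = +54 and y = -46 mm (-60 open).
- fixed_handle (a point): point on the outer (+y) face of the fixed handle, clamp (-95, 11.5, 55) mm. The fixed handle is a bar 15 mm thick, 20 mm tall, from x = 0 to -112 mm, with the adjusting screw's knurled end (17 mm diameter) to x = -144 mm.
- cradle (a point): centre of the seated wheel in the black V cradle below the jaws: clamp (100, 15, 55) mm, axes as the clamp's. The wheel's y axis points the same way as the clamp's, its bush to the moving jaw. Cradle open above, cheeks 34 mm high, 5 mm clear of the wheel on the -y side, 2 mm on the +y side.
- anvil (a point): centre of the anvil's face (24 mm disc on the fixed jaw), clamp (100, 27.5, 55) mm: it touches the wheel's +y face when the wheel is at point cradle. Lower the wheel 1 to 4 mm to the -y side of that place so as not to land on the anvil; the jaw then pushes it across.
- jaw (a joint): angle of the moving jaw (rad): 0 open, about 0.14 once the bush is home. It reaches that well before the clamp has locked, and a spring opens it again if the handle is let go unlocked.
- grip (a point): point to squeeze: outer (-y) face of the moving handle, 96 mm from its pivot; handle 22 mm tall, 12 mm thick. Clamp (-90, -69, 55) mm open (81 mm over both handles). Pushed to +y it gives against 4 N, then takes up to 11 to 18 N in two humps over some 35 mm as bush and clamp load up (the bush creeps in: pause where it goes hard), then the load dies away, it snaps over centre by itself and stops. Squeeze both handles, or push this one.
- handle: the moving handle, steel, 146 mm long, a light pressing: more than 25 N on it would bend it. Origin at its pivot on the moving jaw, clamp (-3, -24, 55) mm.
- lever_tail (a point): point on the inner (+y) face of the release lever's tail, 20 mm from its end. The tail sticks out 40 mm past the moving handle's end and is 18 mm tall; clamp (-155, -97, 55) mm open; locked it lies behind the screw's end, 20 mm clear of it. To release, push it outwards, to -y: some 4 N over 5 to 25 mm, then the handle springs open, away from the pusher, and the tail with it.
- lever: red release lever, 100 mm long, 7 mm thick, in the tail of the moving handle; origin at its pivot on the handle. Light: more than 15 N would bend it.
- rack: wooden rack of two dowels along its y axis, 245 x 85 x 34 mm, fixed; origin under its centre. Three wheels stand on edge on it, 70 mm apart in any order, axles along its y axis, centres 59.5 mm above the bench.
- wheel_done: the same kind of wheel with its bush already home (flat brass flange); stays on the rack.
- wheel_bare: the same kind of wheel without a bush (dark bore); stays on the rack.

How it is judged:
By the outcome, as a careful person would: the job done as asked, in the order asked, and still so for the second after the job is handed in, with the robot touching nothing.
It also fails if it takes over 72 s, if anything falls off the work surface, if the arm or the gripper's body presses on something with over 40 N, if the wrist force passes 120 N, or if a joint passes its speed limit or range.

ROBOT

A 6-joint arm with a two-finger parallel gripper is mounted at the origin on the work surface. World frame = base frame: x ahead of the robot, y to its left, z up, the work surface at z = 0. Lengths are in m, angles in rad, forces in N, time in s.
With the tool pointing down it reaches from about 0.325 to 1 m from the base axis. Payload 5.1 kg.
Tool frame: the origin (TCP) lies midway between the tips of the shut fingers; the grasp point (between the pads) lies 19 mm behind it; z points along the fingers, y is the direction in which the jaws open and shut (so a half turn about z gives the same grasp; the last joint's range is limited). The gripper opens to 85 mm and grips with 20 to 120 N. Pads are 22 mm wide; open, the fingers measure 114 mm over their backs; the gripper's body (76 mm by 85 mm) begins 54 mm behind the grasp point. The pads swing forward as they close: fully open they stand 13 mm farther back than shut.
Start: joints at [-1.225, 0.124, 1.65, -0, 1.367, -0.083], TCP at [0.27, -0.591, 0.231] pointing down, gripper open.
Joint ranges: [-2.61, 2.61], [-1.02, 2.33], [0.03, 2.71], [-1.35, 4.49], [0.32, 2.68], [-2.91, 2.91]. Speed limits (rad/s): [2.57, 2.57, 3.14, 3.14, 3.14, 3.14].

INTERFACE

Orientations are given as a rotation vector (axis times angle).
In Python, from bench import readout, vision, ticket gives the robot as it stands. The module is installed in compiled form; this text tells all that it offers.
- The arm moves only by the tool send_rows, never from a script. Its argument "steps" is a list of rows, each a list of 3 entries, a list of its own where there are three numbers: the turn, a rotation vector about the tool's x, y, z in rad, then the shift along the tool's x, y, z in mm, then the gripper's target within -1 to 1 (shut at 1, half-way at 0, fully open at -1). A call has 1 to 5 rows; each row shifts and turns the commanded pose from where the row before left it, along the tool's axes as they then stand; what a row does not reach is not made up. A row lasts 1/12 s, in which the tool goes at most 41.7 mm and 7.16 degrees, less where a joint would pass 70% of its speed; a pose out of reach is approached as far as the arm can. A call is refused whole if a number of a shift passes 41.7 or a number of a turn 0.125, either way. A call with a gripper value outside its range is refused whole. The fingers move at their own pace and stop on an object; "force" is the grip in N (left out, the last holds). Time passes only in rows, so rows that do not move let the fingers close. It gives the time, the measured TCP pose, the force and the opening at its end, in the units of the state.
- readout.read_state(): the state, without advancing time (a new reading comes with each control period).
- vision.grab_frame(name): name is "side" or "top"; returns a dict with "img" (400x640x3 uint8, blue, green, red), "z_map" (400x640 float32, m along the optical axis (not along the pixel's ray), 0 where there is no reading), "intrinsics" (3x3 intrinsics, pixels), "k1" (the pictures are not rectified: a ray, as slopes to the right and down, at radius r is drawn at 1 + k1 r^2 times it, then the intrinsics apply), "R" (3x3) and "t" (3): a world point X has camera coordinates R X + t. Camera axes: x right, y down, z forward; pixel columns grow to the right and rows downward; lengths in m; the calibration is good to about 2 mm. A picture is of the moment at which its call begins.
- ticket.job_done(): hands the job in, once; it reports no verdict.
The state is a dict: "clock": time; "qpos": joint angles; "dq": joint speeds; "joint_torque": joint torques, N m; "position": TCP position; "orientation": TCP orientation; "contact_force": force on the tool from outside, world axes, zero at the start; "wrist_torque": the same for the moment, N m; "gripper_width": opening from 0.0 (shut) to 1.0 (fully open).
Only numpy, scipy, OpenCV 4.12 (cv2) and the standard library are available. Lean on these libraries where they do the work, as an engineer would, in place of code of your own. Each camera call takes 0.05 s, during which the arm holds its last target.

## Working session

There is one attempt and no reset: what is moved stays moved. The work goes in short steps, Python scripts to look and compute and a tool call to move; the robot and the scene stay as the last step left them, time stands still between calls to the robot, and variables do not carry over. Pictures are saved under pics/ and viewed, and the job is handed in when it is done.

Besides the shell and the picture viewer there is one more tool, called after "Call:" as name(argument=value, ...), one argument or row to a line, values as JSON. send_rows: Moves the arm, as the interface text tells. Its arguments: {"type":"object","properties":{"steps":{"type":"array","items":{"type":"array"}},"force":{"type":"number"}},"required":["steps"]}

```bash
mkdir -p pics; cat > h.py <<'E'
import numpy as np, cv2, pickle
from bench import readout, vision, ticket
def grab(name,fn=None):
    f=vision.grab_frame(name)
    pickle.dump(f,open(f'{name}.pkl','wb'))
    if fn: cv2.imwrite('pics/'+fn,f['img'])
    return f
def load(name): return pickle.load(open(f'{name}.pkl','rb'))
def slopes(f,u,v):
    K=f['intrinsics']; a=np.array([(u-K[0,2])/K[0,0],(v-K[1,2])/K[1,1]]); s=a.copy()
    for _ in range(20): s=a/(1+f['k1']*(s@s))
    return s
def px2w(f,u,v,z=None):
    """world by depth, or at height z"""
    s=slopes(f,u,v); R=f['R'];t=np.array(f['t']).ravel()
    d=np.array([s[0],s[1],1.])
    if z is None:
        zz=f['z_map'][int(round(v)),int(round(u))]; return R.T@(d*zz-t)
    o=-R.T@t; w=R.T@d; return o+w*(z-o[2])/w[2]
def w2px(f,X):
    c=f['R']@np.array(X)+np.array(f['t']).ravel(); s=c[:2]/c[2]; s=s*(1+f['k1']*(s@s)); K=f['intrinsics']
    return np.array([K[0,0]*s[0]+K[0,2],K[1,1]*s[1]+K[1,2]])
def cloud(f):
    h,w=f['z_map'].shape; uu,vv=np.meshgrid(np.arange(w),np.arange(h)); K=f['intrinsics']
    a=np.stack([(uu-K[0,2])/K[0,0],(vv-K[1,2])/K[1,1]],-1); s=a.copy()
    for _ in range(20): s=a/(1+f['k1']*(s**2).sum(-1,keepdims=True))
    d=np.concatenate([s,np.ones((h,w,1))],-1)*f['z_map'][...,None]
    return (d-np.array(f['t']).ravel())@f['R']
def crop(f,u0,v0,u1,v1,k,fn):
    cv2.imwrite('pics/'+fn,cv2.resize(f['img'][v0:v1,u0:u1],None,fx=k,fy=k,interpolation=cv2.INTER_CUBIC))
E
python3 - <<'E'
from h import *
for n in('side','top'):
    f=grab(n,n+'0.png'); print(n,f['intrinsics'],f['k1'],f['R'],f['t'], -f['R'].T@np.array(f['t']).ravel())
print(readout.read_state())
E
```

```text
side [[376.40823452   0.         322.34212315]
 [  0.         376.40823452 199.45843812]
 [  0.           0.           1.        ]] -0.08049028655488458 [[-0.99977581 -0.00612584 -0.02026827]
 [ 0.01179341  0.63390119 -0.77332412]
 [ 0.01758534 -0.77338978 -0.63368683]] [0.53739644 0.00558667 0.91176449] [0.52117639 0.70489995 0.59298555]
top [[362.31144217   0.         313.02303078]
 [  0.         362.31144217 198.81213305]
 [  0.           0.           1.        ]] -0.07344670377053075 [[ 1.21047758e-02 -9.99924141e-01  2.27735782e-03]
 [-9.82251176e-01 -1.23171074e-02 -1.87165476e-01]
 [ 1.87179328e-01  2.86587282e-05 -9.82325760e-01]] [0.05068378 0.55428707 0.77712976] [0.39837299 0.05748488 0.86702256]
{'clock': 0.1, 'qpos': array([-1.22461438e+00,  1.24456208e-01,  1.65151016e+00, -2.85714602e-05,
        1.36754453e+00, -8.25948904e-02]), 'dq': array([ 0.00133493, -0.00259814, -0.00299614, -0.00075141,  0.00039691,
       -0.00359725]), 'joint_torque': array([ 7.27951592e-04, -4.24931574e+01, -3.66652536e+01, -4.99978239e-05,
        4.00125078e-03,  1.53858826e-05]), 'position': array([ 0.27002475, -0.59065163,  0.23018152]), 'orientation': array([-3.06781475e+00, -6.67978575e-01,  4.39269365e-04]), 'contact_force': array([-0.0269373 ,  0.62854206, -0.31772572]), 'wrist_torque': array([-0.02508287, -0.00725303, -0.01691034]), 'gripper_width': 1.000485160602454}
```

View pics/side0.png

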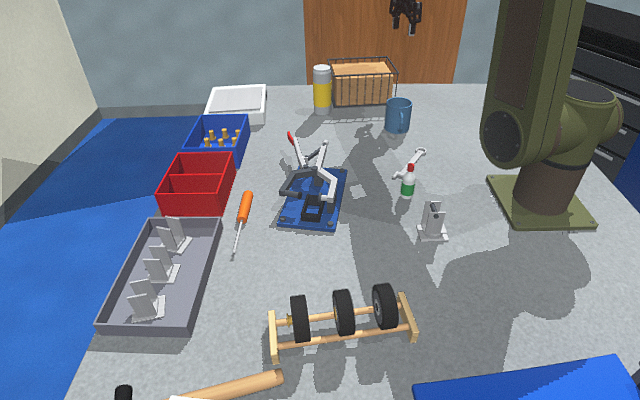

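View pics/top0.png

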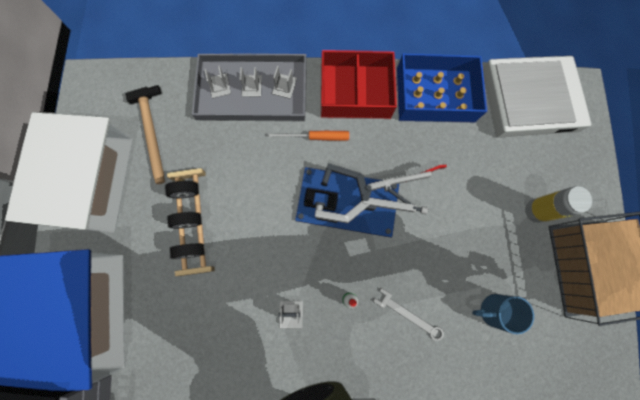

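```bash
python3 - <<'E'
from h import *
f=load('top'); crop(f,280,150,460,250,4,'t_clamp.png'); crop(f,150,160,230,285,4,'t_rack.png')
g=load('side'); crop(g,250,270,430,370,4,'s_rack.png'); crop(g,260,120,360,240,5,'s_clamp.png')
E
```

```text
(no output)
```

View pics/t_clamp.png

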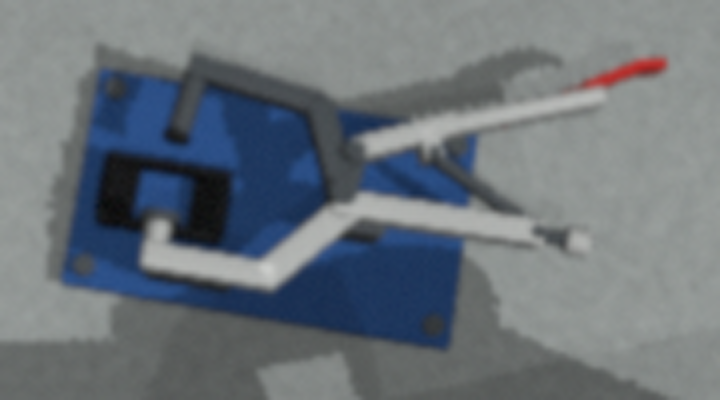

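View pics/t_rack.png

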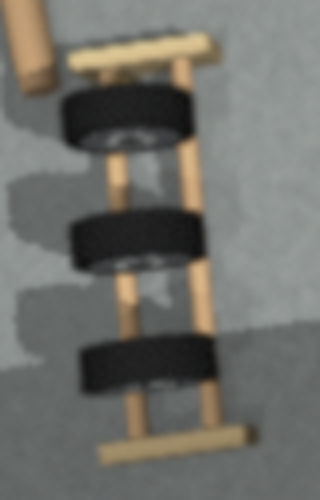

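View pics/s_rack.png

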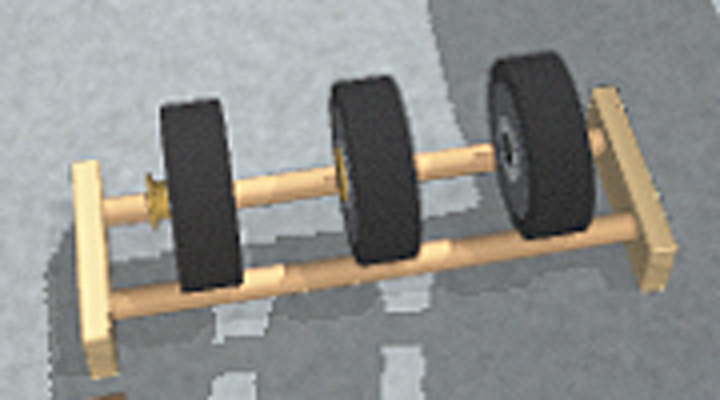

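View pics/s_clamp.png

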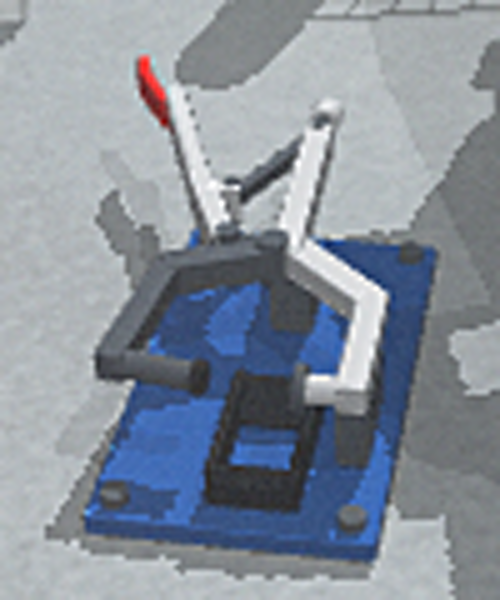

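```bash
python3 - <<'E'
from h import *
for n in('top','side'):
    f=load(n); P=cloud(f); hsv=cv2.cvtColor(f['img'],cv2.COLOR_BGR2HSV)
    blue=(abs(hsv[...,0].astype(int)-110)<12)&(hsv[...,1]>140)&(P[...,0]>0.3)&(P[...,0]<.7)&(abs(P[...,1])<.25)&(abs(P[...,2]-.012)<.01)
    # refine: intersect ray with z=.012 for sharper
    v,u=np.nonzero(blue); X=np.array([px2w(f,a,b,.012)[:2] for a,b in zip(u,v)])
    r=cv2.minAreaRect((X*1000).astype(np.float32)); print(n,len(X),r,cv2.boxPoints(r).round(0).tolist(),'z med',np.median(P[blue][:,2]))
E
```

```text
top 2936 ((556.5701293945312, -25.35174560546875), (229.29127502441406, 131.86465454101562), 80.97467041015625) [[473.0, -128.0], [604.0, -149.0], [640.0, 78.0], [509.0, 98.0]] z med 0.011616417771881032
side 1423 ((557.3070678710938, -21.693389892578125), (241.68289184570312, 132.9383544921875), 80.8203125) [[472.0, -130.0], [604.0, -152.0], [642.0, 87.0], [511.0, 108.0]] z med 0.012272958109062586
```

```bash
cat > ov.py <<'E'
from h import *
def C2W(p,o,yaw):
    c,s=np.cos(yaw),np.sin(yaw); p=np.atleast_2d(p)/1000.
    return np.stack([o[0]+c*p[:,0]-s*p[:,1],o[1]+s*p[:,0]+c*p[:,1],p[:,2]],1)
def rect(x0,x1,y0,y1,z): return [[x0,y0,z],[x1,y0,z],[x1,y1,z],[x0,y1,z],[x0,y0,z]]
a=np.linspace(0,2*np.pi,40)
MODEL=[(rect(-112,0,-3.5,11.5,65),(0,255,255)),(rect(-144,-144+20,4-8.5,4+8.5,55),(0,255,0)),
 ([[100+12*np.cos(t),27.5,55+12*np.sin(t)] for t in a],(0,0,255)),
 ([[-100,-69,66],[-80,-69,66]],(255,255,0)),([[-90,-69,44],[-90,-69,66]],(255,255,0)),
 (rect(60,140,-2.5,29.5,34),(255,0,255)),([[-155,-97,46],[-155,-97,64]],(0,0,255)),
 ([[0,0,67],[0,0,55]],(255,255,255))]
def overlay(f,o,yaw,box,k,fn,model=MODEL):
    u0,v0,u1,v1=box
    im=cv2.resize(f['img'][v0:v1,u0:u1],None,fx=k,fy=k,interpolation=cv2.INTER_CUBIC)
    for pts,col in model:
        q=np.array([w2px(f,X) for X in C2W(pts,o,yaw)]); q=((q-[u0,v0]+.5)*k).round().astype(int)
        cv2.polylines(im,[q],False,col,1)
    cv2.imwrite('pics/'+fn,im)
E
python3 - <<'E'
from ov import *
f=load('top'); o=px2w(f,280+345/4,150+205/4,.06); print(o)
overlay(f,o,np.radians(80.9),(280,150,460,250),4,'ov_t1.png'); overlay(load('side'),o,np.radians(80.9),(260,120,360,240),5,'ov_s1.png')
E
```

```text
[ 0.54803254 -0.0633217   0.06      ]
```

View pics/ov_t1.png

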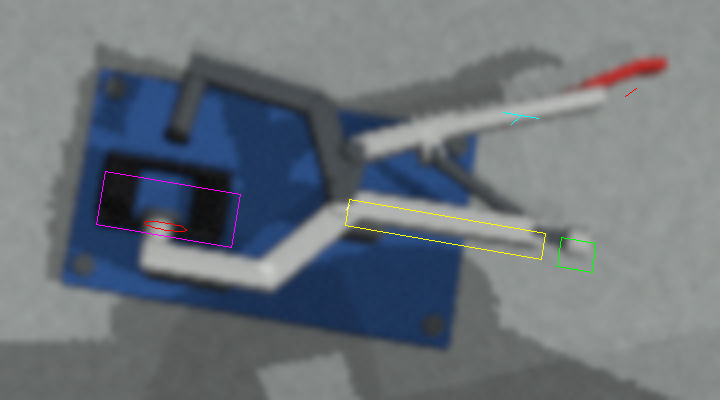

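View pics/ov_s1.png

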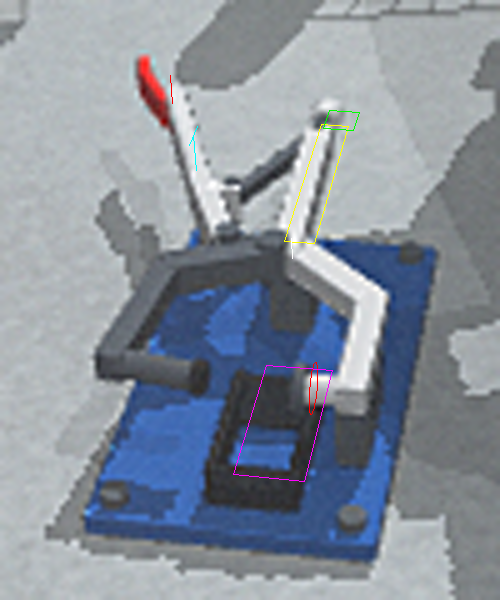

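```bash
python3 - <<'E'
from h import *
f=load('top'); crop(f,355,185,435,225,10,'t_h.png'); crop(f,300,175,350,225,12,'t_cr.png')
g=load('side'); crop(g,295,185,345,230,12,'s_cr.png'); crop(g,280,125,335,175,12,'s_h.png')
E
```

```text
(no output)
```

View pics/t_h.png

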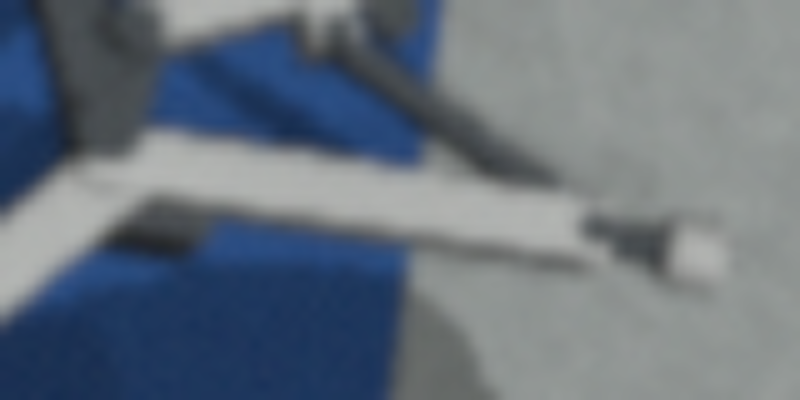

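View pics/t_cr.png

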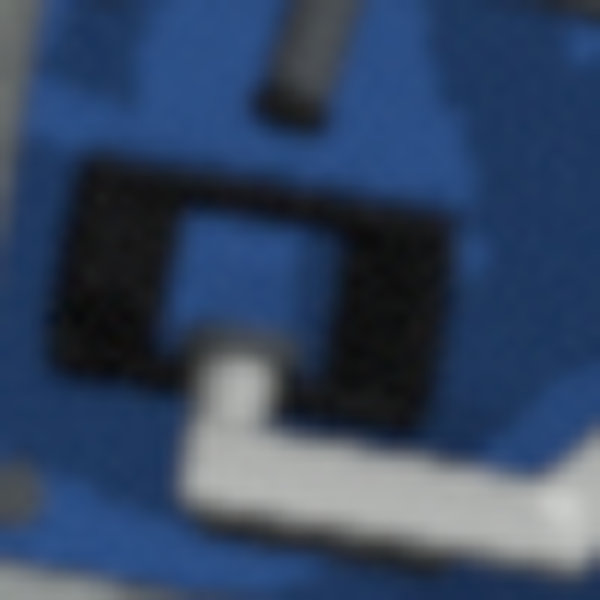

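View pics/s_cr.png

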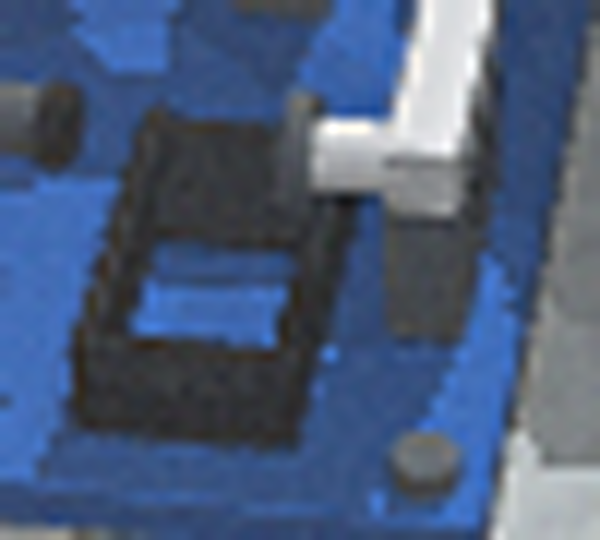

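View pics/s_h.png

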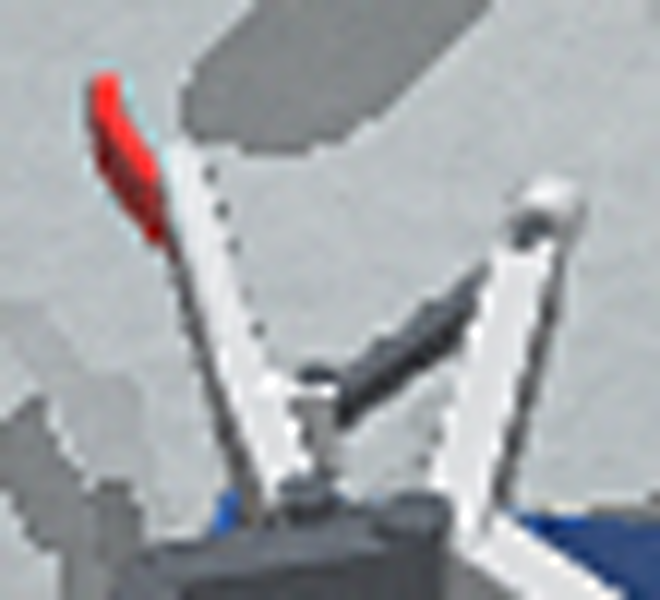

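```bash
cat > fit.py <<'E'
from ov import *
from scipy.optimize import least_squares
T=[((-112,-3.5,65),590,192,10,355,185),((-112,11.5,65),585,262,10,355,185),((-144,4,60),728,250,10,355,185),((100,13.5,46),256,294,12,300,175),((100,27.5,67),240,330,12,300,175)]
S=[((-112,-3.5,65),498,248,12,280,125),((-112,11.5,65),552,245,12,280,125),((-144,4,60),550,185,12,280,125),((100,27.5,55),287,147,12,295,185)]
def full(r): return np.array([(r[1]+.5)/r[3]-.5+r[4],(r[2]+.5)/r[3]-.5+r[5]])
def res(p,sets):
    out=[]
    for f,L in sets:
        for r in L: out.append(w2px(f,C2W(r[0],p[:2],p[2])[0])-full(r))
    return np.concatenate(out)
t=load('top');s=load('side')
for sets in ([(t,T)],[(s,S)],[(t,T),(s,S)]):
    r=least_squares(res,[.555,-.063,1.41],args=(sets,),x_scale=[.01,.01,.1],loss='soft_l1'); print(r.x[:2].round(4),np.degrees(r.x[2]).round(2)); print(res(r.x,sets).reshape(-1,2).round(2).tolist())
overlay(t,r.x[:2],r.x[2],(280,150,460,250),4,'ov_t2.png'); overlay(s,r.x[:2],r.x[2],(260,120,360,240),5,'ov_s2.png')
E
python3 fit.py
```

```text
[ 0.555 -0.06 ] 81.69
[[0.6, 0.19], [0.4, -0.34], [-0.32, 0.15], [-0.64, -0.69], [-0.05, 0.6]]
[ 0.5563 -0.063 ] 80.85
[[-0.42, -0.8], [0.57, -0.17], [-0.1, 0.25], [-0.01, 0.42]]
[ 0.5555 -0.0605] 81.36
[[0.77, 0.25], [0.54, -0.29], [-0.17, 0.28], [-0.42, -1.15], [0.13, 0.12], [-0.51, -0.34], [0.49, 0.26], [-0.27, 0.67], [0.71, 1.08]]
```

View pics/ov_t2.png

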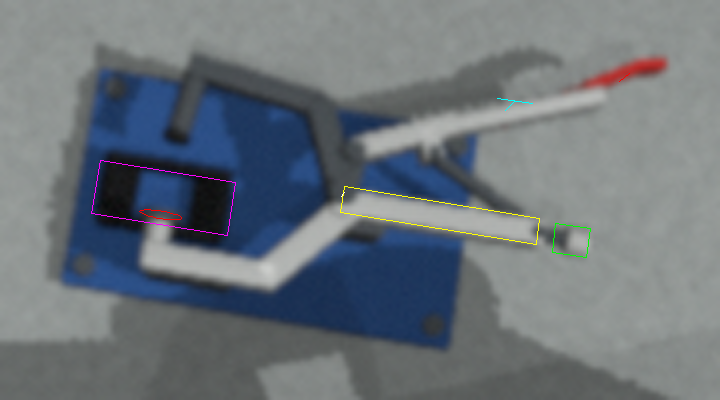

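View pics/ov_s2.png

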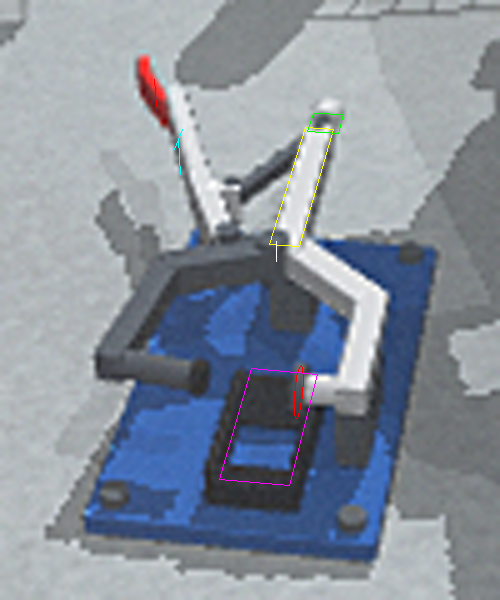

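```bash
python3 - <<'E'
from h import *
for n in('top','side'):
    f=load(n);P=cloud(f);g=f['img'].max(-1)
    m=(g<75)&(P[...,2]>.085)&(P[...,2]<.11)&(P[...,1]>.25)&(P[...,1]<.6)&(P[...,0]>.25)&(P[...,0]<.75)
    k,lab,st,c=cv2.connectedComponentsWithStats(m.astype(np.uint8))
    for i in range(1,k):
        if st[i,4]>20:
            X=P[lab==i]; r=cv2.minAreaRect((X[:,:2]*1000).astype(np.float32)); print(n,st[i,:4],X.mean(0).round(4),X[:,2].max().round(4),np.round(r[0],1),np.round(r[1],1),round(r[2],1))
E
```

```text
top [166 180  26  14] [0.57   0.3562 0.0929] 0.1016 [570.3 358.3] [24.3 57.8] 10.7
top [168 212  27  14] [0.4995 0.3456 0.0928] 0.0989 [499.6 347.5] [25.  57.9] 9.2
top [170 243  27  15] [0.4303 0.3348 0.0929] 0.099 [430.4 336.6] [25.6 56.5] 9.5
side [375 283  23  29] [0.4318 0.3425 0.0932] 0.0992 [431.8 337.8] [25.  55.1] 10.2
side [334 290  20  30] [0.5001 0.354  0.0934] 0.0993 [500.6 348.7] [23.2 54.6] 10.3
side [290 295  19  31] [0.57   0.3651 0.0937] 0.0994 [570.7 360.9] [24.1 51.2] 8.7
```

```bash
cat > plan.py <<'E'
import sys
from h import *
from scipy.spatial.transform import Rotation as Ro
def plan(target,yang,n=None,vmax=38,wmax=.118):
    """yang: world angle (deg) of tool y; prints rows from current measured pose"""
    s=readout.read_state(); p=np.array(s['position'])*1000; R=Ro.from_rotvec(s['orientation'])
    y=np.radians(yang); ty=np.array([np.cos(y),np.sin(y),0]); tz=np.array([0,0,-1.]); tx=np.cross(ty,tz)
    Rt=Ro.from_matrix(np.stack([tx,ty,tz],1)); rv=(R.inv()*Rt).as_rotvec()
    d=np.array(target)*1000-p
    if n is None: n=max(1,int(np.ceil(max(np.linalg.norm(d)/vmax,np.linalg.norm(rv)/wmax))))
    print('n',n,'d',d.round(1),'rv',rv.round(4))
    rr=(rv/n).round(3); step=d/n
    for i in range(n):
        b=R.inv().apply(p*0+ (np.array(target)*1000-p)/(n-i)).round(0 if n>1 else 1)
        print([rr.tolist(),b.tolist()]); p=p+R.apply(b); R=R*Ro.from_rotvec(rr)
if __name__=='__main__':
    a=[float(x) for x in sys.argv[1:]]; plan(a[:3],a[3],int(a[4]) if len(a)>4 else None)
E
python3 plan.py .5703 .3595 .20 9
```

```text
n 27 d [300.3 950.2 -30.2] rv [-0.0016 -0.0014 -1.2991]
[[-0.0, -0.0, -0.048], [25.0, -27.0, 1.0]]
[[-0.0, -0.0, -0.048], [26.0, -26.0, 1.0]]
[[-0.0, -0.0, -0.048], [27.0, -25.0, 1.0]]
[[-0.0, -0.0, -0.048], [28.0, -24.0, 1.0]]
[[-0.0, -0.0, -0.048], [30.0, -22.0, 1.0]]
[[-0.0, -0.0, -0.048], [31.0, -21.0, 1.0]]
[[-0.0, -0.0, -0.048], [31.0, -19.0, 1.0]]
[[-0.0, -0.0, -0.048], [32.0, -18.0, 1.0]]
[[-0.0, -0.0, -0.048], [33.0, -16.0, 1.0]]
[[-0.0, -0.0, -0.048], [34.0, -14.0, 1.0]]
[[-0.0, -0.0, -0.048], [35.0, -13.0, 1.0]]
[[-0.0, -0.0, -0.048], [35.0, -11.0, 1.0]]
[[-0.0, -0.0, -0.048], [36.0, -10.0, 1.0]]
[[-0.0, -0.0, -0.048], [36.0, -8.0, 1.0]]
[[-0.0, -0.0, -0.048], [36.0, -6.0, 1.0]]
[[-0.0, -0.0, -0.048], [37.0, -4.0, 1.0]]
[[-0.0, -0.0, -0.048], [37.0, -2.0, 1.0]]
[[-0.0, -0.0, -0.048], [37.0, -1.0, 1.0]]
[[-0.0, -0.0, -0.048], [37.0, 1.0, 2.0]]
[[-0.0, -0.0, -0.048], [37.0, 3.0, 1.0]]
[[-0.0, -0.0, -0.048], [37.0, 5.0, 2.0]]
[[-0.0, -0.0, -0.048], [36.0, 6.0, 1.0]]
[[-0.0, -0.0, -0.048], [36.0, 8.0, 2.0]]
[[-0.0, -0.0, -0.048], [35.0, 10.0, 1.0]]
[[-0.0, -0.0, -0.048], [35.0, 11.0, 2.0]]
[[-0.0, -0.0, -0.048], [35.0, 13.0, 1.0]]
[[-0.0, -0.0, -0.048], [34.0, 15.0, 2.0]]
```

Call:
send_rows(
  steps=[
    [[0, 0, -0.048], [25, -27, 1], 0],
    [[0, 0, -0.048], [26, -26, 1], 0],
    [[0, 0, -0.048], [27, -25, 1], 0],
    [[0, 0, -0.048], [28, -24, 1], 0],
    [[0, 0, -0.048], [30, -22, 1], 0],
  ],
)

```text
clock: 0.52
position: [0.3258, -0.4135, 0.2255]
orientation: [-2.966, -1.033, 0.0]
contact_force: [1.0, 0.1, 0.5]
gripper_width: 0.497
```

Call:
send_rows(
  steps=[
    [[0, 0, -0.048], [31, -21, 1], 0],
    [[0, 0, -0.048], [31, -19, 1], 0],
    [[0, 0, -0.048], [32, -18, 1], 0],
    [[0, 0, -0.048], [33, -16, 1], 0],
    [[0, 0, -0.048], [34, -14, 1], 0],
  ],
)

```text
clock: 0.93
position: [0.3811, -0.238, 0.2208]
orientation: [-2.821, -1.381, 0.0]
contact_force: [1.1, 0.1, 0.4]
gripper_width: 0.505
```

Call:
send_rows(
  steps=[
    [[0, 0, -0.048], [35, -13, 1], 0],
    [[0, 0, -0.048], [35, -11, 1], 0],
    [[0, 0, -0.048], [36, -10, 1], 0],
    [[0, 0, -0.048], [36, -8, 1], 0],
    [[0, 0, -0.048], [36, -6, 1], 0],
  ],
)

```text
clock: 1.35
position: [0.4363, -0.0617, 0.216]
orientation: [-2.635, -1.71, -0.0]
contact_force: [0.3, -0.6, -0.5]
gripper_width: 0.504
```

Call:
send_rows(
  steps=[
    [[0, 0, -0.048], [37, -4, 1], 0],
    [[0, 0, -0.048], [37, -2, 1], 0],
    [[0, 0, -0.048], [37, -1, 1], 0],
    [[0, 0, -0.048], [37, 1, 2], 0],
    [[0, 0, -0.048], [37, 3, 1], 0],
  ],
)

```text
clock: 1.77
position: [0.4927, 0.115, 0.2098]
orientation: [-2.411, -2.014, 0.001]
contact_force: [1.0, -0.1, 0.4]
gripper_width: 0.502
```

Call:
send_rows(
  steps=[
    [[0, 0, -0.048], [37, 5, 2], 0],
    [[0, 0, -0.048], [36, 6, 1], 0],
    [[0, 0, -0.048], [36, 8, 2], 0],
    [[0, 0, -0.048], [35, 10, 1], 0],
    [[0, 0, -0.048], [35, 11, 2], 0],
  ],
)

```text
clock: 2.18
position: [0.5484, 0.2901, 0.2017]
orientation: [-2.153, -2.288, 0.001]
contact_force: [0.4, 0.4, 0.0]
gripper_width: 0.498
```

Call:
send_rows(
  steps=[
    [[0, 0, -0.048], [35, 13, 1], 0],
    [[0, 0, -0.048], [34, 15, 2], 0],
    [[0, 0, 0], [0, 0, 0], 0],
  ],
)

```text
clock: 2.43
position: [0.5707, 0.3643, 0.1971]
orientation: [-2.036, -2.39, 0.0]
contact_force: [-1.1, -0.3, 0.4]
gripper_width: 0.502
```

```bash
python3 plan.py .5703 .3595 .12 9;python3 -c "
from h import *
print(readout.read_state())
grab('top','top1.png');grab('side','side1.png')"
```

```text
n 3 d [ -0.4  -4.8 -77.1] rv [-0.0015 -0.0014  0.0025]
[[-0.001, -0.0, 0.001], [-2.0, -0.0, 26.0]]
[[-0.001, -0.0, 0.001], [-1.0, -1.0, 26.0]]
[[-0.001, -0.0, 0.001], [-2.0, -0.0, 25.0]]
{'clock': 2.4333, 'qpos': array([0.4882115 , 0.20457008, 1.61756451, 0.00184528, 1.32044673,
       0.32818389]), 'dq': array([-0.05100945, -0.05994683,  0.07005552, -0.04728088,  0.04284744,
        0.00674434]), 'joint_torque': array([ 1.42693151e+00, -4.47510695e+01, -3.79167044e+01,  1.94512890e-01,
       -2.43115006e-01, -4.39433428e-02]), 'position': array([0.57070183, 0.36434367, 0.1971213 ]), 'orientation': array([-2.03601166e+00, -2.38988182e+00,  4.09356425e-04]), 'contact_force': array([-1.09061102, -0.30199312,  0.42213101]), 'wrist_torque': array([-0.02142298,  0.03771577,  0.02425006]), 'gripper_width': 0.5024689952074638}
```

Call:
send_rows(
  steps=[
    [[0, 0, 0], [0, 0, 25], 0],
    [[0, 0, 0], [0, 0, 25], 0],
    [[0, 0, 0], [0, 0, 10], 0],
    [[0, 0, 0], [0, 0, 0], 0],
    [[0, 0, 0], [0, 0, 0], 0],
  ],
)

```text
clock: 2.95
position: [0.5703, 0.3584, 0.1391]
orientation: [-2.045, -2.384, 0.002]
contact_force: [0.5, 0.0, -0.0]
gripper_width: 0.501
```

```bash
python3 plan.py .5703 .3595 .0755 9;python3 -c "
from h import *
f=grab('top');g=grab('side');
crop(f,140,150,260,290,4,'t2.png');crop(g,230,200,450,370,3,'s2.png')"
```

```text
n 2 d [ -0.    1.1 -63.6] rv [-0.0012  0.0005 -0.0041]
[[-0.001, 0.0, -0.002], [1.0, 0.0, 32.0]]
[[-0.001, 0.0, -0.002], [0.0, 0.0, 32.0]]
```

View pics/t2.png

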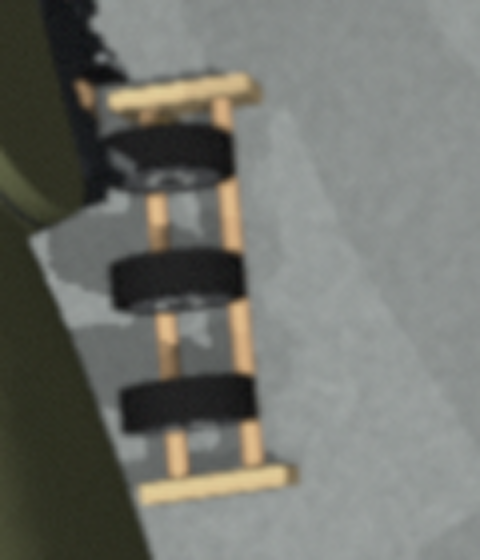

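View pics/s2.png

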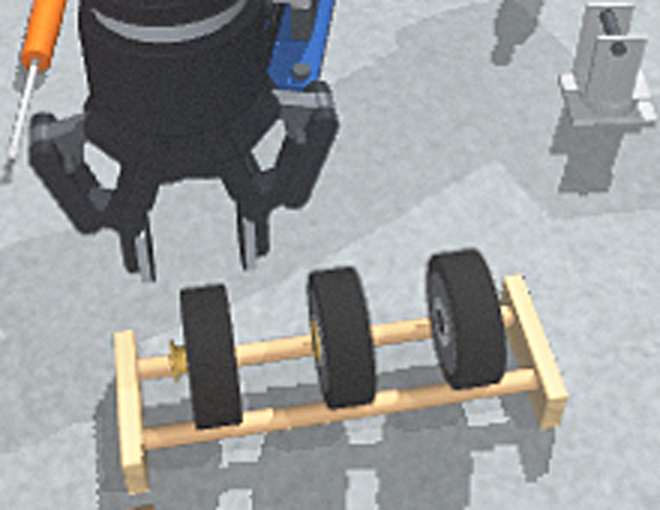

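Call:
send_rows(
  steps=[
    [[0, 0, 0], [1, 0, 20], 0],
    [[0, 0, 0], [0, 0, 20], 0],
    [[0, 0, 0], [0, 0, 12], 0],
    [[0, 0, 0], [0, 0, 6], 0],
    [[0, 0, 0], [0, 0, 3], 0],
  ],
)

```text
clock: 3.47
position: [0.5704, 0.3602, 0.0779]
orientation: [-2.044, -2.385, 0.001]
contact_force: [0.4, 0.2, 0.0]
gripper_width: 0.502
```

Call:
send_rows(
  steps=[
    [[0, 0, 0], [0, 0, 1], 0],
    [[0, 0, 0], [0, 0, 0], 0],
    [[0, 0, 0], [0, 0, 0], 0],
  ],
)

```text
clock: 3.72
position: [0.5712, 0.3607, 0.0787]
orientation: [2.043, 2.385, 0.003]
contact_force: [-0.7, -0.1, 0.1]
gripper_width: 0.501
```

```bash
python3 -c "
from h import *
g=grab('side');print(readout.read_state()['position'],readout.read_state()['contact_force'])
crop(g,230,200,450,370,3,'s3.png')"
```

```text
[0.57121574 0.36072327 0.07865712] [ 0.02716431 -0.43819729  0.19325077]
```

View pics/s3.png

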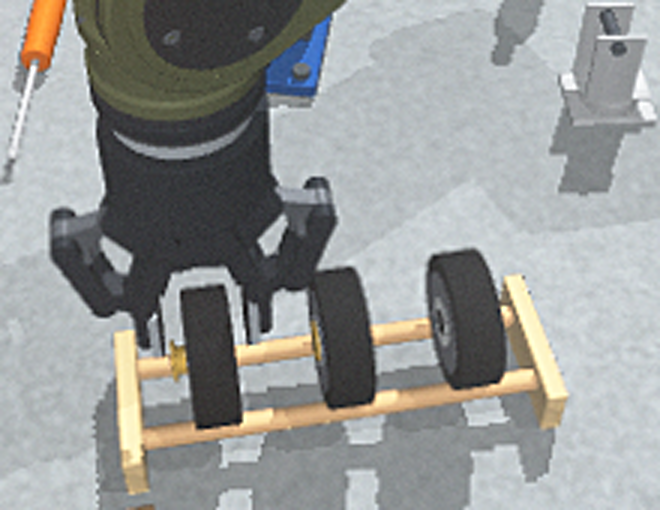

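Call:
send_rows(
  steps=[
    [[0, 0, 0], [0, 0, 3], 0],
    [[0, 0, 0], [0, 0, 0], 0.2],
    [[0, 0, 0], [0, 0, 0], 0.4],
    [[0, 0, 0], [0, 0, 0], 0.6],
    [[0, 0, 0], [0, 0, 0], 0.8],
  ],
  force=35,
)

```text
clock: 4.18
position: [0.5705, 0.3603, 0.0744]
orientation: [2.044, 2.386, -0.0]
contact_force: [-0.5, -0.5, 0.3]
gripper_width: 0.281
```

Call:
send_rows(
  steps=[
    [[0, 0, 0], [0, 0, 0], 1],
    [[0, 0, 0], [0, 0, 0], 1],
    [[0, 0, 0], [0, 0, 0], 1],
  ],
)

```text
clock: 4.43
position: [0.5705, 0.3603, 0.0744]
orientation: [-2.044, -2.386, 0.0]
contact_force: [-0.7, -0.2, 1.7]
gripper_width: 0.287
```

Call:
send_rows(
  steps=[
    [[0, 0, 0], [0, 0, -5], 1],
    [[0, 0, 0], [0, 0, -12], 1],
    [[0, 0, 0], [0, 0, -25], 1],
    [[0, 0, 0], [0, 0, -35], 1],
    [[0, 0, 0], [0, 0, -25], 1],
  ],
)

```text
clock: 4.85
position: [0.5709, 0.3605, 0.1793]
orientation: [2.044, 2.385, 0.003]
contact_force: [0.6, 0.4, -1.0]
gripper_width: 0.286
```

Call:
send_rows(
  steps=[
    [[0, 0, 0], [0, 0, -10], 1],
    [[0, 0, 0], [0, 0, 0], 1],
  ],
)

```text
clock: 5.02
position: [0.5724, 0.3614, 0.1913]
orientation: [2.042, 2.384, 0.011]
contact_force: [-0.1, -0.1, -2.2]
gripper_width: 0.286
```

```bash
python3 plan.py .5585 .0405 .16 -8.8 11;python3 -c "
from h import *
g=grab('side');print(readout.read_state()['position'],readout.read_state()['contact_force'])
crop(g,230,150,450,350,3,'s4.png')"
```

```text
n 11 d [ -13.9 -320.9  -31.3] rv [ 0.0069 -0.0037  0.3076]
[[0.001, -0.0, 0.028], [-29.0, -6.0, 3.0]]
[[0.001, -0.0, 0.028], [-29.0, -5.0, 3.0]]
[[0.001, -0.0, 0.028], [-29.0, -4.0, 3.0]]
[[0.001, -0.0, 0.028], [-29.0, -3.0, 3.0]]
[[0.001, -0.0, 0.028], [-29.0, -3.0, 3.0]]
[[0.001, -0.0, 0.028], [-29.0, -2.0, 3.0]]
[[0.001, -0.0, 0.028], [-29.0, -1.0, 2.0]]
[[0.001, -0.0, 0.028], [-29.0, 0.0, 3.0]]
[[0.001, -0.0, 0.028], [-29.0, 1.0, 2.0]]
[[0.001, -0.0, 0.028], [-29.0, 2.0, 3.0]]
[[0.001, -0.0, 0.028], [-29.0, 3.0, 2.0]]
[0.57110957 0.36068852 0.18806399] [-0.31058237 -0.53078058 -2.23149897]
```

View pics/s4.png

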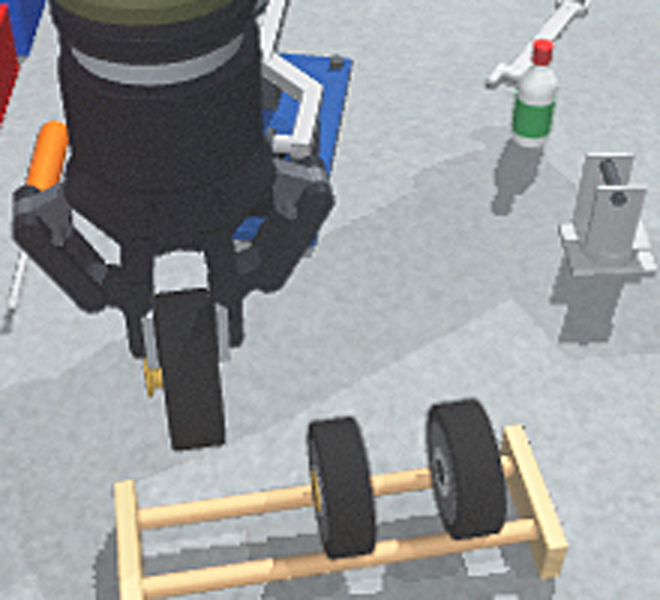

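Call:
send_rows(
  steps=[
    [[0, 0, 0.028], [-29, -6, 2], 1],
    [[0, 0, 0.028], [-29, -5, 2], 1],
    [[0, 0, 0.028], [-29, -4, 2], 1],
    [[0, 0, 0.028], [-29, -3, 2], 1],
    [[0, 0, 0.028], [-29, -3, 2], 1],
  ],
)

```text
clock: 5.48
position: [0.5619, 0.2121, 0.1727]
orientation: [-2.205, -2.234, 0.007]
contact_force: [0.1, -0.1, -0.5]
gripper_width: 0.286
```

Call:
send_rows(
  steps=[
    [[0, 0, 0.028], [-29, -2, 2], 1],
    [[0, 0, 0.028], [-29, -1, 2], 1],
    [[0, 0, 0.028], [-29, 0, 2], 1],
    [[0, 0, 0.028], [-29, 1, 2], 1],
    [[0, 0, 0.028], [-29, 2, 2], 1],
  ],
)

```text
clock: 5.9
position: [0.5556, 0.0674, 0.163]
orientation: [-2.356, -2.073, 0.006]
contact_force: [1.2, -0.0, -2.0]
gripper_width: 0.283
```

Call:
send_rows(
  steps=[
    [[0, 0, 0.028], [-29, 3, 2], 1],
    [[0, 0, 0], [0, 0, 0], 1],
    [[0, 0, 0], [0, 0, 0], 1],
    [[0, 0, 0], [0, 0, 0], 1],
  ],
)

```text
clock: 6.23
position: [0.5559, 0.0399, 0.1622]
orientation: [-2.384, -2.042, 0.004]
contact_force: [-0.4, 0.4, -2.2]
gripper_width: 0.284
```

```bash
python3 plan.py .5585 .0405 .12 -8.8 ;python3 -c "
from h import *
f=grab('top');g=grab('side');
crop(f,270,130,460,260,4,'t5.png');crop(g,260,70,400,230,4,'s5.png')"
```

```text
n 2 d [  2.6   0.6 -42.2] rv [-0.0035 -0.     -0.0006]
[[-0.002, -0.0, -0.0], [0.0, 1.0, 21.0]]
[[-0.002, -0.0, -0.0], [1.0, 2.0, 21.0]]
```

View pics/t5.png

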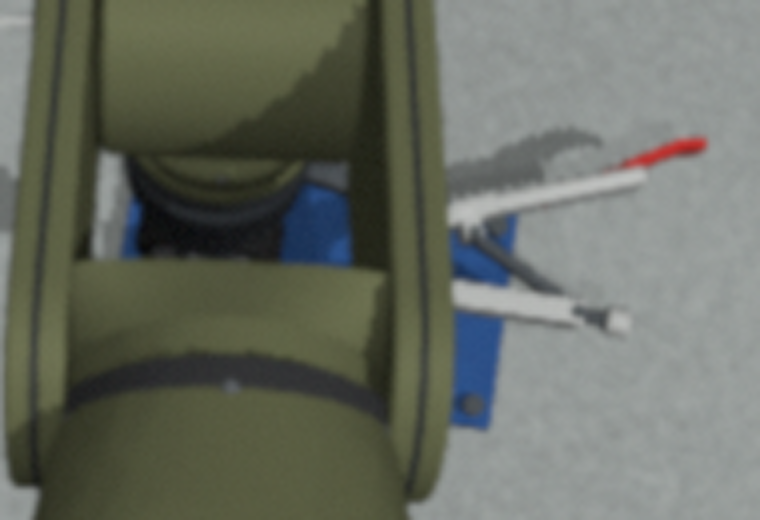

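View pics/s5.png

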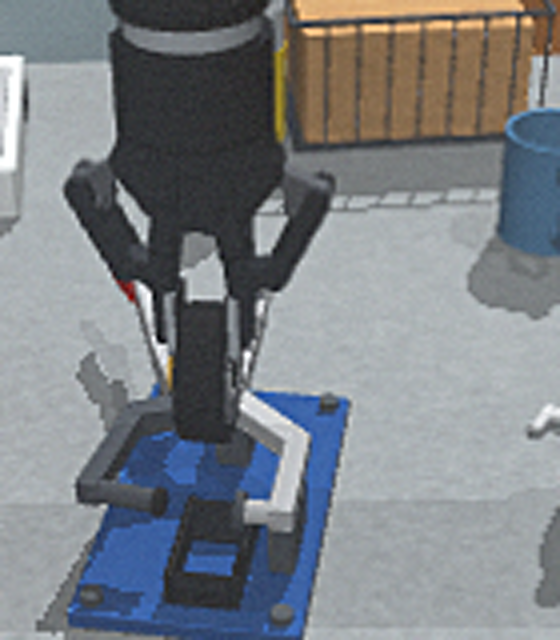

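```bash
cat > wov.py <<'E'
from ov import *
from scipy.spatial.transform import Rotation as Ro
a=np.linspace(0,2*np.pi,60)
def wheel_model(p,R):
    """p wheel centre, R tool rotation; wheel axle along tool y"""
    out=[]
    for y in(-.0125,.0125):
        c=np.stack([.0375*np.cos(a),0*a+y,.0375*np.sin(a)],1); out.append(p+R.apply(c))
    return out
def wov(f,box,k,fn,off=(0,0,0.0149),o=(.5563,-.063),yaw=np.radians(80.85)):
    s=readout.read_state(); R=Ro.from_rotvec(s['orientation']); p=np.array(s['position'])+R.apply([off[0],off[1],off[2]])
    u0,v0,u1,v1=box; im=cv2.resize(f['img'][v0:v1,u0:u1],None,fx=k,fy=k,interpolation=cv2.INTER_CUBIC)
    for c,col in zip(wheel_model(p,R),((0,255,255),(0,255,0))):
        q=np.array([w2px(f,X) for X in c]); q=((q-[u0,v0]+.5)*k).round().astype(int); cv2.polylines(im,[q],True,col,1)
    for pts,col in MODEL:
        q=np.array([w2px(f,X) for X in C2W(pts,o,yaw)]); q=((q-[u0,v0]+.5)*k).round().astype(int); cv2.polylines(im,[q],False,col,1)
    cv2.imwrite('pics/'+fn,im)
    print(p)
E
python3 - <<'E'
from wov import *
wov(load('side'),(275,125,345,225),6,'s5w.png')
E
```

```text
[0.55646047 0.04059858 0.14836116]
```

View pics/s5w.png

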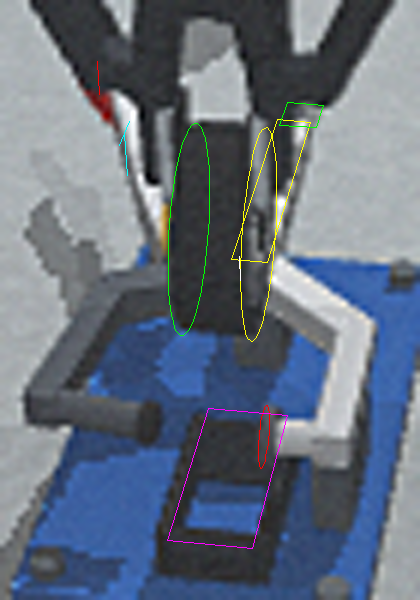

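```bash
python3 - <<'E'
from h import *
crop(load('side'),290,135,330,190,14,'s5z.png')
E
```

```text
(no output)
```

View pics/s5z.png

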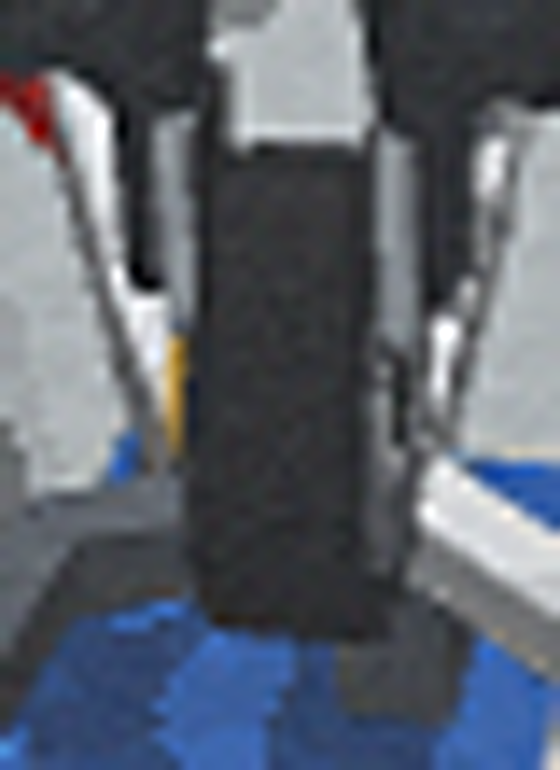

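```bash
cat > wc.py <<'E'
from h import *
from scipy.spatial.transform import Rotation as Ro
f=load('side');P=cloud(f);s=readout.read_state();R=Ro.from_rotvec(s['orientation']);p=np.array(s['position'])
Q=R.inv().apply((P-p).reshape(-1,3)).reshape(P.shape)*1000
g=f['img'].max(-1)
m=(g<75)&(abs(Q[...,0])<45)&(abs(Q[...,1])<30)&(Q[...,2]>0)&(Q[...,2]<55)
X=Q[m];print(m.sum()); 
for a,b in((0,10),(10,20),(20,30),(30,40),(40,55)):
    Y=X[(X[:,2]>a)&(X[:,2]<b)]; print(a,b,len(Y),'y',np.percentile(Y[:,1],[0,3,50,97,100]).round(1),'x',np.percentile(Y[:,0],[3,50,97]).round(1))
rad=np.hypot(X[:,0],X[:,2]-14.9); print(np.percentile(rad,[50,80,95,99]).round(1))
r=cv2.minAreaRect(np.ascontiguousarray(X[:,:2][rad>30]).astype(np.float32));print(r)
E
python3 wc.py
```

```text
211
0 10 71 y [-13.1 -12.5  -0.9  12.1  19. ] x [-1.3 33.4 35.2]
10 20 56 y [-13.3 -13.1  -2.2  10.9  12.1] x [-1.4 34.3 36.9]
20 30 42 y [-13.  -12.7  -2.9  10.7  11.3] x [22.  33.5 36. ]
30 40 31 y [-13.1 -13.   -4.8  10.7  12.4] x [-2.1 28.9 31.5]
40 55 11 y [-12.9 -12.8 -12.3  -2.   -1.3] x [-8.9 12.7 24. ]
[34.8 35.7 36.6 37.2]
((12.566940307617188, -0.13902950286865234), (25.024059295654297, 49.30463790893555), 89.9854965209961)
```

```bash
python3 - <<'E'
from h import *
yaw=np.radians(81.2);o=np.array([.5558,-.0615]);c,s=np.cos(yaw),np.sin(yaw)
f=load('side');P=cloud(f);d=P[...,:2]-o;x=(c*d[...,0]+s*d[...,1])*1000;y=(-s*d[...,0]+c*d[...,1])*1000;z=P[...,2]*1000
g=f['img'].max(-1)
np.set_printoptions(linewidth=200)
print('px rows 187..204, cols 305..330: y'); 
for v in range(188,222): print(v,[ (int(y[v,u]),int(x[v,u]),int(z[v,u])) for u in range(300,328,2)])
E
```

```text
px rows 187..204, cols 305..330: y
188 [(-36, 14, 10), (-31, 15, 12), (-25, 16, 13), (-20, 15, 13), (-16, 11, 10), (-11, 13, 12), (-6, 11, 11), (-1, 12, 12), (4, 11, 12), (9, 11, 13), (13, 8, 11), (19, 12, 15), (24, 9, 13), (29, 7, 12)]
189 [(-35, 21, 12), (-30, 19, 12), (-25, 19, 12), (-20, 17, 11), (-15, 17, 12), (-10, 17, 12), (-5, 16, 12), (0, 16, 12), (4, 14, 11), (9, 13, 11), (14, 13, 12), (19, 11, 11), (24, 13, 13), (29, 10, 11)]
190 [(-34, 26, 13), (-29, 24, 12), (-24, 25, 13), (-19, 24, 13), (-14, 22, 12), (-9, 22, 13), (-4, 21, 13), (0, 20, 12), (4, 17, 10), (10, 18, 12), (15, 17, 12), (20, 17, 12), (25, 17, 12), (30, 14, 11)]
191 [(-33, 28, 11), (-28, 27, 12), (-24, 25, 10), (-18, 26, 11), (-14, 25, 11), (-8, 24, 11), (-3, 24, 12), (1, 24, 12), (6, 23, 12), (10, 22, 11), (16, 22, 12), (21, 22, 13), (26, 21, 13), (30, 18, 11)]
192 [(-16, 97, 64), (-28, 30, 10), (-22, 31, 12), (-18, 30, 11), (-13, 30, 12), (-8, 27, 10), (-2, 29, 12), (1, 28, 12), (6, 27, 12), (12, 29, 14), (16, 24, 11), (21, 25, 12), (151, 752, 592), (31, 25, 13)]
193 [(-16, 98, 62), (-27, 34, 10), (-22, 34,
[... 5285 characters left out ...]
, 129, 19), (36, 120, 12), (41, 119, 11), (46, 119, 12)]
219 [(-12, 131, 12), (-6, 137, 18), (-1, 137, 19), (2, 135, 18), (7, 135, 18), (12, 136, 20), (16, 134, 19), (21, 135, 20), (26, 136, 21), (30, 135, 21), (33, 128, 16), (37, 125, 14), (42, 123, 12), (46, 122, 12)]
220 [(-11, 134, 12), (-6, 136, 14), (-2, 134, 13), (2, 134, 14), (6, 133, 14), (11, 135, 16), (151, 752, 592), (21, 136, 18), (25, 135, 18), (30, 136, 19), (33, 127, 12), (38, 128, 13), (42, 127, 12), (47, 126, 12)]
221 [(-11, 137, 12), (-6, 137, 12), (-2, 134, 10), (2, 134, 11), (7, 135, 12), (11, 135, 13), (15, 132, 11), (20, 134, 13), (25, 134, 13), (30, 137, 17), (34, 134, 14), (38, 131, 13), (43, 129, 11), (47, 129, 12)]
```

Call:
send_rows(
  steps=[
    [[0, 0, 0], [0, 1.5, 15], 1],
    [[0, 0, 0], [0, 1.5, 15], 1],
    [[0, 0, 0], [0, 0, 7], 1],
    [[0, 0, 0], [0, 0, 0], 1],
    [[0, 0, 0], [0, 0, 0], 1],
  ],
)

```text
clock: 6.75
position: [0.5596, 0.0399, 0.1269]
orientation: [-2.384, -2.045, 0.001]
contact_force: [-0.1, -0.2, -1.8]
gripper_width: 0.284
```

```bash
python3 plan.py .5592 .0402 .0699 -8.8 ;python3 -c "
from h import *
g=grab('side');
crop(g,260,110,360,230,5,'s6.png')"; python3 wc.py
```

```text
n 2 d [ -0.4   0.3 -57. ] rv [-0.0013  0.0001  0.0007]
[[-0.001, 0.0, 0.0], [0.0, -0.0, 28.0]]
[[-0.001, 0.0, 0.0], [0.0, -0.0, 29.0]]
198
0 10 55 y [-13.2 -12.7  -2.5   9.7  10. ] x [23.4 33.5 36.3]
10 20 57 y [-13.8 -13.4  -2.8  13.   18.3] x [-2.  34.7 36.8]
20 30 37 y [-13.6 -13.1  -4.4  10.5  11.4] x [ 1.6 33.2 35.8]
30 40 34 y [-13.2 -13.2  -6.2   9.3  10.2] x [-29.4  28.8  32.5]
40 55 15 y [-13.2 -13.2 -12.9   6.2   7. ] x [-14.5   1.1  25.7]
[35.1 36.1 36.8 37.7]
((7.254894256591797, -10.653884887695312), (71.09292602539062, 22.992366790771484), 21.30250358581543)
```

View pics/s6.png

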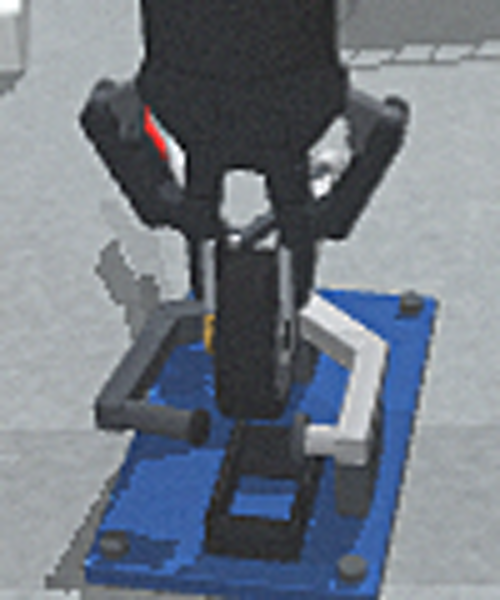

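Call:
send_rows(
  steps=[
    [[0, 0, 0], [0, 0, 12], 1],
    [[0, 0, 0], [0, 0, 12], 1],
    [[0, 0, 0], [0, 0, 10], 1],
    [[0, 0, 0], [0, 0, 6], 1],
    [[0, 0, 0], [0, 0, 4], 1],
  ],
)

```text
clock: 7.22
position: [0.5589, 0.0392, 0.0813]
orientation: [-2.384, -2.043, 0.003]
contact_force: [-0.2, -0.5, -3.1]
gripper_width: 0.285
```

Call:
send_rows(
  steps=[
    [[0, 0, 0], [0, 0, 3], 1],
    [[0, 0, 0], [0, 0, 3], 1],
    [[0, 0, 0], [0, 0, 2], 1],
    [[0, 0, 0], [0, 0, 0], 1],
    [[0, 0, 0], [0, 0, 0], 1],
  ],
)

```text
clock: 7.63
position: [0.5602, 0.0392, 0.0756]
orientation: [2.386, 2.044, 0.001]
contact_force: [-1.5, -0.3, -1.7]
gripper_width: 0.285
```

```bash
python3 plan.py .5592 .0402 .0699 -8.8 ;python3 -c "
from h import *
g=grab('side');print(readout.read_state()['contact_force'])
crop(g,260,110,360,230,5,'s7.png')"
```

```text
n 1 d [-1.   1.  -5.7] rv [ 0.0004 -0.0001 -0.0005]
[[0.0, -0.0, -0.0], [0.8, -1.2, 5.7]]
[ 0.22120896  0.25884662 -2.19280888]
```

View pics/s7.png

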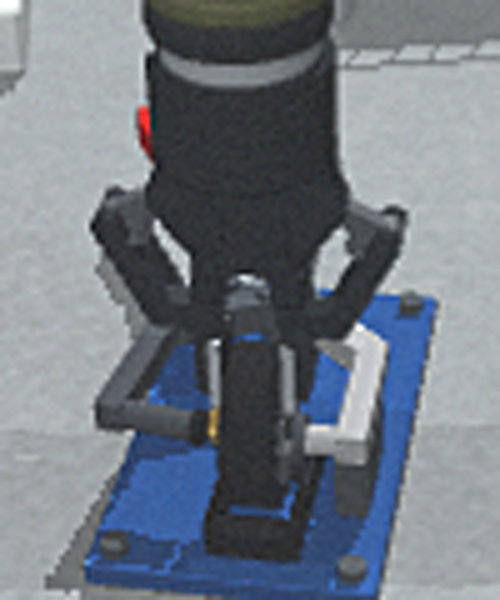

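Call:
send_rows(
  steps=[
    [[0, 0, 0], [0, -0.5, 1], 1],
    [[0, 0, 0], [0, 0, 1], 1],
    [[0, 0, 0], [0, 0, 1], 1],
    [[0, 0, 0], [0, 0, 1], 1],
    [[0, 0, 0], [0, 0, 0], 1],
  ],
)

```text
clock: 8.1
position: [0.5593, 0.0393, 0.0711]
orientation: [-2.386, -2.044, 0.0]
contact_force: [-0.5, 1.0, -2.0]
gripper_width: 0.281
```

Call:
send_rows(
  steps=[
    [[0, 0, 0], [0, 0, 0.7], 1],
    [[0, 0, 0], [0, 0, 0], 1],
    [[0, 0, 0], [0, 0, 0], 1],
  ],
)

```text
clock: 8.35
position: [0.5595, 0.0393, 0.0706]
orientation: [-2.386, -2.044, 0.0]
contact_force: [-0.1, 0.5, -2.8]
gripper_width: 0.284
```

Call:
send_rows(
  steps=[
    [[0, 0, 0], [0, 0, 0.5], 1],
    [[0, 0, 0], [0, 0, 0], 1],
    [[0, 0, 0], [0, 0, 0.5], 1],
    [[0, 0, 0], [0, 0, 0], 1],
    [[0, 0, 0], [0, 0, 0], 1],
  ],
)

```text
clock: 8.77
position: [0.5598, 0.0395, 0.0701]
orientation: [2.386, 2.044, 0.001]
contact_force: [-0.9, 0.2, 1.2]
gripper_width: 0.284
```

Call:
send_rows(
  steps=[
    [[0, 0, 0], [0, 0, 0.5], 1],
    [[0, 0, 0], [0, 0, 0], 1],
    [[0, 0, 0], [0, 0, 0], 1],
  ],
)

```text
clock: 9.02
position: [0.56, 0.0396, 0.07]
orientation: [2.386, 2.044, 0.002]
contact_force: [-1.1, 2.9, 5.7]
gripper_width: 0.285
```

Call:
send_rows(
  steps=[
    [[0, 0, 0], [0, 0, -0.5], 0.4],
    [[0, 0, 0], [0, 0, 0], 0.3],
    [[0, 0, 0], [0, 0, 0], 0.2],
    [[0, 0, 0], [0, 0, 0], 0],
    [[0, 0, 0], [0, 0, 0], 0],
  ],
)

```text
clock: 9.43
position: [0.5593, 0.0391, 0.0693]
orientation: [-2.386, -2.044, 0.001]
contact_force: [-0.1, 0.3, -0.3]
gripper_width: 0.502
```

Call:
send_rows(
  steps=[
    [[0, 0, 0], [0, 0, -4], 0],
    [[0, 0, 0], [0, 0, -15], 0],
    [[0, 0, 0], [0, 0, -30], 0],
    [[0, 0, 0], [0, 0, -30], 0],
    [[0, 0, 0], [0, 0, -10], 0],
  ],
)

```text
clock: 9.85
position: [0.562, 0.0392, 0.164]
orientation: [2.382, 2.041, 0.009]
contact_force: [0.5, 0.1, 0.8]
gripper_width: 0.5
```

```bash
python3 -c "
from h import *
g=grab('side');print(readout.read_state()['contact_force'],readout.read_state()['position'])
crop(g,260,110,360,230,5,'s8.png')"
```

```text
[1.33627309 1.41527814 0.78639736] [0.56262168 0.03920898 0.16466965]
```

View pics/s8.png

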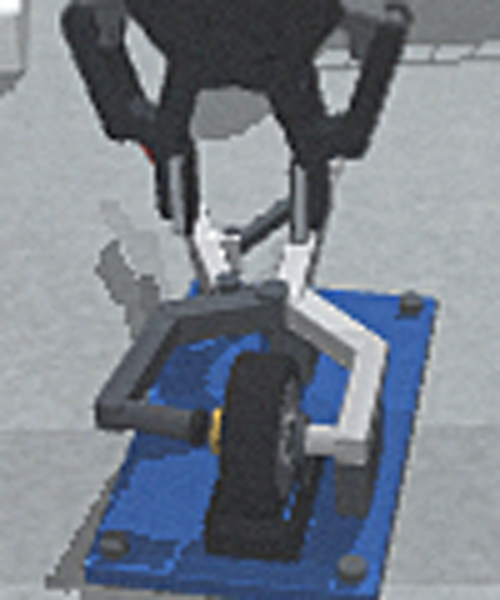

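```bash
cat >> plan.py <<'E'
E
python3 plan.py .6465 -.1555 .13 -8.8
```

```text
n 6 d [  83.9 -194.7  -34.7] rv [ 0.0094 -0.0011 -0.0003]
[[0.002, -0.0, -0.0], [-30.0, 19.0, 6.0]]
[[0.002, -0.0, -0.0], [-30.0, 19.0, 6.0]]
[[0.002, -0.0, -0.0], [-30.0, 19.0, 6.0]]
[[0.002, -0.0, -0.0], [-30.0, 19.0, 6.0]]
[[0.002, -0.0, -0.0], [-30.0, 18.0, 6.0]]
[[0.002, -0.0, -0.0], [-30.0, 19.0, 5.0]]
```

Call:
send_rows(
  steps=[
    [[0, 0, 0], [-30, 19, 5], 0.3],
    [[0, 0, 0], [-30, 19, 5], 0.6],
    [[0, 0, 0], [-30, 19, 5], 1],
    [[0, 0, 0], [-30, 19, 5], 1],
    [[0, 0, 0], [-30, 18, 5], 1],
  ],
)

```text
clock: 10.32
position: [0.6292, -0.1247, 0.1318]
orientation: [-2.384, -2.043, 0.002]
contact_force: [0.7, 1.0, 0.7]
gripper_width: 0.001
```

Call:
send_rows(
  steps=[
    [[0, 0, 0], [-30, 17, 5], 1],
    [[0, 0, 0], [0, 0, 0], 1],
    [[0, 0, 0], [0, 0, 0], 1],
    [[0, 0, 0], [0, 0, 0], 1],
  ],
)

```text
clock: 10.65
position: [0.6408, -0.1551, 0.1272]
orientation: [-2.384, -2.042, 0.001]
contact_force: [0.3, 0.2, 0.4]
gripper_width: 0.001
```

```bash
python3 plan.py .6465 -.1555 .045 -8.8;  python3 -c "
from h import *
g=grab('side');f=grab('top');s=readout.read_state();print(s['contact_force'],s['gripper_width'])
crop(g,240,80,360,240,4,'s9.png');crop(f,280,110,460,260,4,'t9.png')"
```

```text
n 3 d [  5.7  -0.4 -82.2] rv [-0.0023 -0.0007 -0.0007]
[[-0.001, -0.0, -0.0], [0.0, 2.0, 27.0]]
[[-0.001, -0.0, -0.0], [0.0, 2.0, 28.0]]
[[-0.001, -0.0, -0.0], [0.0, 2.0, 27.0]]
[ 0.47967484 -0.2181393   0.52341299] 8.283708303939845e-06
```

View pics/s9.png

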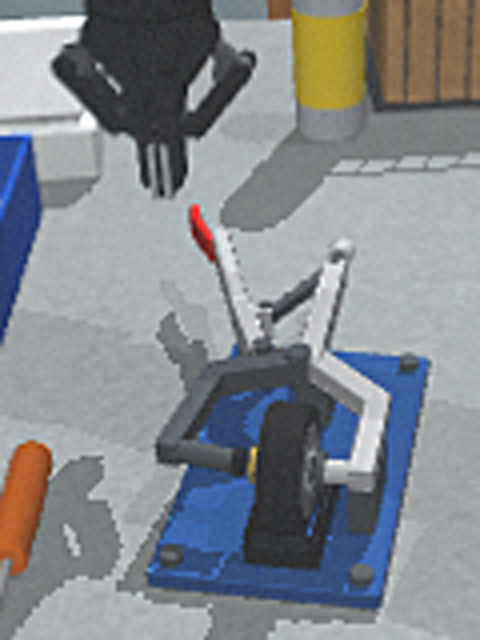

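View pics/t9.png

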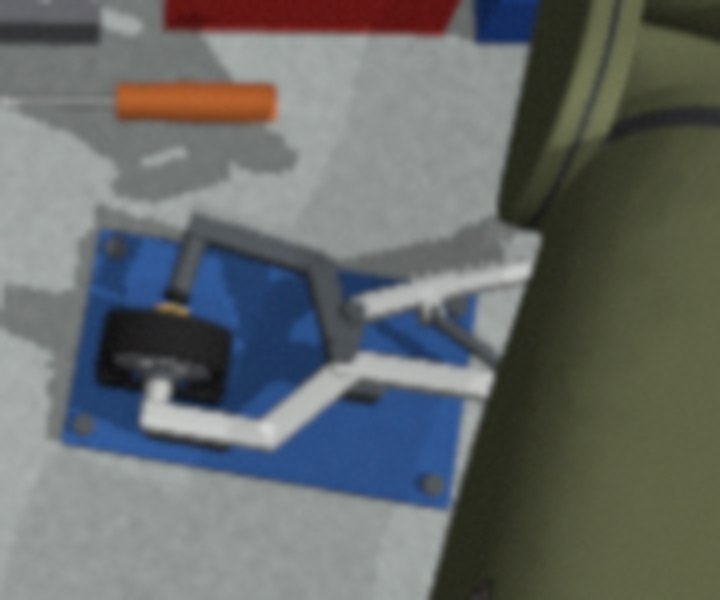

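Call:
send_rows(
  steps=[
    [[0, 0, 0], [0, 3, 25], 1],
    [[0, 0, 0], [0, 3, 25], 1],
    [[0, 0, 0], [0, 0, 20], 1],
    [[0, 0, 0], [0, 0, 10], 1],
    [[0, 0, 0], [0, 0, 0], 1],
  ],
)

```text
clock: 11.17
position: [0.6452, -0.1546, 0.0455]
orientation: [-2.381, -2.043, 0.005]
contact_force: [-0.7, -0.0, -1.3]
gripper_width: 0.004
```

```bash
cat > cl.py <<'E'
from h import *
def clampxy(p,yaw=np.radians(81.2),o=(.5558,-.0615)):
    d=np.array(p[:2])-o;c,s=np.cos(yaw),np.sin(yaw);return np.array([c*d[0]+s*d[1],-s*d[0]+c*d[1],p[2]])*1000
if __name__=='__main__':
    s=readout.read_state(); F=s['contact_force'];yaw=np.radians(81.2);print('clamp',clampxy(s['position']).round(1),'F x,y',(np.cos(yaw)*F[0]+np.sin(yaw)*F[1]).round(1),(-np.sin(yaw)*F[0]+np.cos(yaw)*F[1]).round(1),F[2].round(1), 'bias',s['clock'])
E
python3 cl.py; python3 -c "
from h import *
g=grab('side');crop(g,260,90,360,240,4,'s10.png')"
```

```text
clamp [ -78.4 -102.6   45.5] F x,y -0.2 0.7 -1.3 bias 11.1667
```

View pics/s10.png

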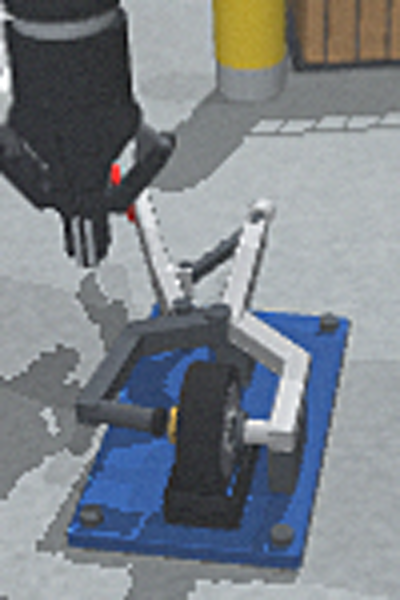

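Call:
send_rows(
  steps=[
    [[0, 0, 0], [0, -4, 0], 1],
    [[0, 0, 0], [0, -4, 0], 1],
    [[0, 0, 0], [0, -3, 0], 1],
    [[0, 0, 0], [0, -2, 0], 1],
    [[0, 0, 0], [0, 0, 0], 1],
  ],
)

```text
clock: 11.63
position: [0.6346, -0.1546, 0.0495]
orientation: [2.385, 2.043, 0.001]
contact_force: [-0.6, 0.2, -0.4]
gripper_width: 0.001
```

Call:
send_rows(
  steps=[
    [[0, 0, 0], [0, -1, 0], 1],
    [[0, 0, 0], [0, -1, 0], 1],
    [[0, 0, 0], [0, -1, 0], 1],
    [[0, 0, 0], [0, 0, 0], 1],
  ],
)

```text
clock: 11.97
position: [0.6316, -0.1541, 0.0486]
orientation: [-2.386, -2.044, 0.0]
contact_force: [-1.0, 0.5, -0.5]
gripper_width: 0.002
```

```bash
python3 cl.py; python3 -c "
from h import *
g=grab('side');crop(g,260,90,360,240,4,'s11.png')"
```

```text
clamp [-79.9 -89.   48.6] F x,y 0.4 1.1 -0.5 bias 11.9667
```

View pics/s11.png

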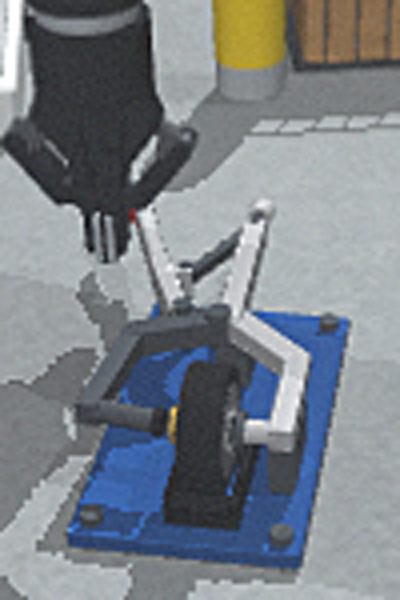

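Call:
send_rows(
  steps=[
    [[0, 0, 0], [0, -1, 1], 1],
    [[0, 0, 0], [0, -1, 1], 1],
    [[0, 0, 0], [0, -1, 0], 1],
    [[0, 0, 0], [0, -1, 0], 1],
    [[0, 0, 0], [0, 0, 0], 1],
  ],
)

```text
clock: 12.43
position: [0.6275, -0.1534, 0.0465]
orientation: [-2.386, -2.044, 0.0]
contact_force: [-0.3, 0.5, 0.4]
gripper_width: -0.001
```

Call:
send_rows(
  steps=[
    [[0, 0, 0], [0, -1, 0], 1],
    [[0, 0, 0], [0, -1, 0], 1],
    [[0, 0, 0], [0, -1, 0], 1],
    [[0, 0, 0], [0, -1, 0], 1],
    [[0, 0, 0], [0, 0, 0], 1],
  ],
)

```text
clock: 12.85
position: [0.6236, -0.1528, 0.0466]
orientation: [-2.386, -2.044, 0.0]
contact_force: [-0.2, -0.1, 0.5]
gripper_width: -0.001
```

```bash
python3 cl.py; python3 -c "
from h import *
g=grab('side');crop(g,270,110,330,190,9,'s12.png')"
```

```text
clamp [-79.8 -81.   46.6] F x,y -0.1 0.2 0.5 bias 12.85
```

View pics/s12.png

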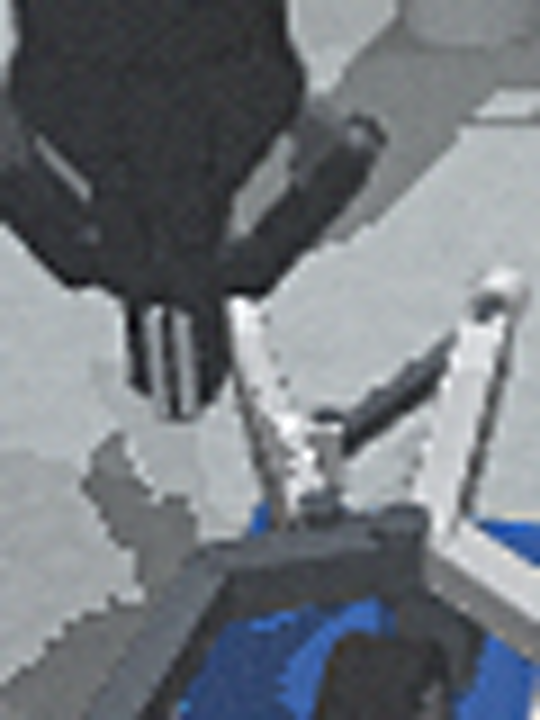

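Call:
send_rows(
  steps=[
    [[0, 0, 0], [0, -1, 0], 1],
    [[0, 0, 0], [0, -1, 0], 1],
    [[0, 0, 0], [0, -1, 0], 1],
    [[0, 0, 0], [0, -1, 0], 1],
    [[0, 0, 0], [0, 0, 0], 1],
  ],
)

```text
clock: 13.32
position: [0.6204, -0.1525, 0.047]
orientation: [2.385, 2.043, 0.001]
contact_force: [4.1, -1.4, -0.5]
gripper_width: -0.001
```

Call:
send_rows(
  steps=[
    [[0, 0, 0], [0, -1, 0], 1],
    [[0, 0, 0], [0, -1, 0], 1],
    [[0, 0, 0], [0, -1, 0], 1],
    [[0, 0, 0], [0, -1, 0], 1],
    [[0, 0, 0], [0, 0, 0], 1],
  ],
)

```text
clock: 13.73
position: [0.6167, -0.1521, 0.0472]
orientation: [2.384, 2.042, 0.002]
contact_force: [6.0, -3.0, -1.1]
gripper_width: -0.003
```

```bash
python3 cl.py; python3 -c "
from h import *
g=grab('side');crop(g,270,110,340,220,7,'s13.png')"
```

```text
clamp [-80.2 -74.1  47.2] F x,y -2.1 -6.4 -1.1 bias 13.7333
```

View pics/s13.png

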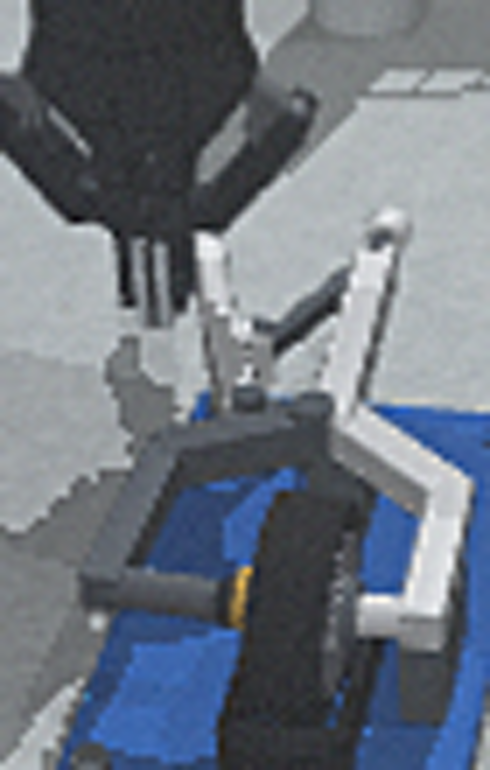

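Call:
send_rows(
  steps=[
    [[0, 0, 0], [0, -1, 0], 1],
    [[0, 0, 0], [0, -1, 0], 1],
    [[0, 0, 0], [0, -1, 0], 1],
    [[0, 0, 0], [0, -1, 0], 1],
    [[0, 0, 0], [0, 0, 0], 1],
  ],
)

```text
clock: 14.2
position: [0.6148, -0.1521, 0.0476]
orientation: [2.38, 2.039, 0.007]
contact_force: [12.5, -5.0, -6.0]
gripper_width: -0.001
```

Call:
send_rows(
  steps=[
    [[0, 0, 0], [0, -1, 0], 1],
    [[0, 0, 0], [0, -1, 0], 1],
    [[0, 0, 0], [0, -1, 0], 1],
    [[0, 0, 0], [0, 0, 0], 1],
  ],
)

```text
clock: 14.53
position: [0.613, -0.152, 0.0479]
orientation: [2.378, 2.038, 0.009]
contact_force: [15.8, -4.4, -8.0]
gripper_width: -0.001
```

```bash
python3 cl.py; python3 -c "
from h import *
g=grab('side');crop(g,270,110,340,220,7,'s14.png')"
```

```text
clamp [-80.7 -70.3  47.9] F x,y -2.0 -16.3 -8.0 bias 14.5333
```

View pics/s14.png

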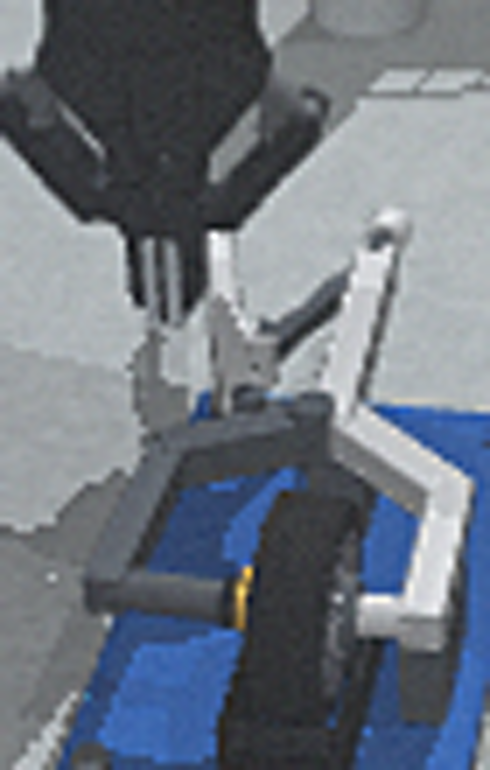

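Call:
send_rows(
  steps=[
    [[0, 0, 0], [0, 0, 0.5], 1],
    [[0, 0, 0], [0, 0, 0.5], 1],
    [[0, 0, 0], [0, 0, 0], 1],
    [[0, 0, 0], [0, 0, 0], 1],
    [[0, 0, 0], [0, 0, 0], 1],
  ],
)

```text
clock: 15.0
position: [0.6133, -0.152, 0.0477]
orientation: [2.378, 2.038, 0.01]
contact_force: [14.3, -3.2, -4.2]
gripper_width: 0.001
```

```bash
python3 cl.py; cat > rec.py <<'E'
E
```

```text
clamp [-80.6 -70.7  47.7] F x,y -1.0 -14.6 -4.2 bias 15.0
```

Call:
send_rows(
  steps=[
    [[0, 0, 0], [0, -0.5, 0], 1],
    [[0, 0, 0], [0, 0, 0], 1],
    [[0, 0, 0], [0, -0.5, 0], 1],
    [[0, 0, 0], [0, 0, 0], 1],
    [[0, 0, 0], [0, 0, 0], 1],
  ],
)

```text
clock: 15.42
position: [0.6126, -0.152, 0.0478]
orientation: [2.378, 2.037, 0.01]
contact_force: [14.6, -4.4, -6.9]
gripper_width: -0.004
```

Call:
send_rows(
  steps=[
    [[0, 0, 0], [0, -0.5, 0], 1],
    [[0, 0, 0], [0, 0, 0], 1],
    [[0, 0, 0], [0, -0.5, 0], 1],
    [[0, 0, 0], [0, 0, 0], 1],
    [[0, 0, 0], [0, 0, 0], 1],
  ],
)

```text
clock: 15.83
position: [0.6115, -0.152, 0.0477]
orientation: [2.378, 2.037, 0.01]
contact_force: [15.2, -4.7, -5.0]
gripper_width: 0.003
```

```bash
python3 cl.py
```

```text
clamp [-80.9 -68.9  47.7] F x,y -2.3 -15.7 -5.0 bias 15.8333
```

Call:
send_rows(
  steps=[
    [[0, 0, 0], [0, -0.5, 0], 1],
    [[0, 0, 0], [0, -0.5, 0], 1],
    [[0, 0, 0], [0, -0.5, 0], 1],
    [[0, 0, 0], [0, -0.5, 0], 1],
    [[0, 0, 0], [0, 0, 0], 1],
  ],
)

```text
clock: 16.25
position: [0.6092, -0.1519, 0.0477]
orientation: [2.378, 2.037, 0.008]
contact_force: [13.0, -5.5, -4.1]
gripper_width: 0.001
```

Call:
send_rows(
  steps=[
    [[0, 0, 0], [0, -0.5, 0], 1],
    [[0, 0, 0], [0, -0.5, 0], 1],
    [[0, 0, 0], [0, -0.5, 0], 1],
    [[0, 0, 0], [0, -0.5, 0], 1],
    [[0, 0, 0], [0, 0, 0], 1],
  ],
)

```text
clock: 16.67
position: [0.6067, -0.1518, 0.0476]
orientation: [2.378, 2.038, 0.006]
contact_force: [12.4, -7.2, -4.0]
gripper_width: -0.005
```

```bash
python3 cl.py; python3 -c "
from h import *
g=grab('side');crop(g,270,110,340,220,7,'s15.png')"
```

```text
clamp [-81.5 -64.1  47.6] F x,y -5.2 -13.4 -4.0 bias 16.6667
```

View pics/s15.png

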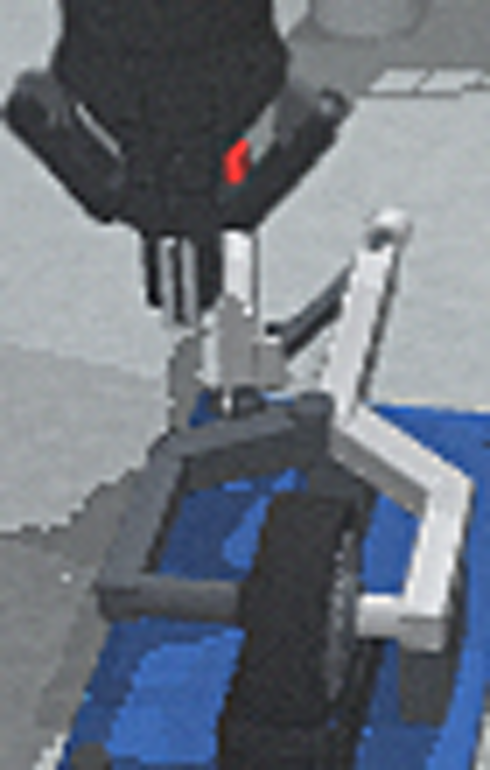

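Call:
send_rows(
  steps=[
    [[0, 0, 0], [0, -0.5, 0], 1],
    [[0, 0, 0], [0, -0.5, 0], 1],
    [[0, 0, 0], [0, -0.5, 0], 1],
    [[0, 0, 0], [0, -0.5, 0], 1],
    [[0, 0, 0], [0, -0.5, 0], 1],
  ],
)

```text
clock: 17.13
position: [0.6046, -0.1519, 0.0477]
orientation: [2.377, 2.037, 0.007]
contact_force: [13.6, -8.6, -4.7]
gripper_width: 0.001
```

Call:
send_rows(
  steps=[
    [[0, 0, 0], [0, -0.5, 0], 1],
    [[0, 0, 0], [0, -0.5, 0], 1],
    [[0, 0, 0], [0, -0.5, 0], 1],
    [[0, 0, 0], [0, -0.5, 0], 1],
    [[0, 0, 0], [0, -0.5, 0], 1],
  ],
)

```text
clock: 17.55
position: [0.6025, -0.1518, 0.0478]
orientation: [2.376, 2.036, 0.007]
contact_force: [14.9, -9.1, -5.8]
gripper_width: 0.002
```

Call:
send_rows(
  steps=[
    [[0, 0, 0], [0, -0.5, 0], 1],
    [[0, 0, 0], [0, -0.5, 0], 1],
    [[0, 0, 0], [0, -0.5, 0], 1],
    [[0, 0, 0], [0, -0.5, 0], 1],
    [[0, 0, 0], [0, 0, 0], 1],
  ],
)

```text
clock: 17.97
position: [0.6005, -0.1515, 0.0478]
orientation: [2.376, 2.036, 0.007]
contact_force: [14.5, -9.0, -6.5]
gripper_width: 0.002
```

```bash
python3 cl.py
```

```text
clamp [-82.1 -58.   47.8] F x,y -6.7 -15.7 -6.5 bias 17.9667
```

Call:
send_rows(
  steps=[
    [[0, 0, 0], [-0.4, -0.5, 0], 1],
    [[0, 0, 0], [-0.4, -0.5, 0], 1],
    [[0, 0, 0], [-0.4, -0.5, 0], 1],
    [[0, 0, 0], [-0.4, -0.5, 0], 1],
    [[0, 0, 0], [0, 0, 0], 1],
  ],
)

```text
clock: 18.38
position: [0.5978, -0.1517, 0.0477]
orientation: [2.378, 2.038, 0.008]
contact_force: [13.0, -5.1, -2.2]
gripper_width: -0.004
```

Call:
send_rows(
  steps=[
    [[0, 0, 0], [-0.2, -0.5, 0], 1],
    [[0, 0, 0], [-0.2, -0.5, 0], 1],
    [[0, 0, 0], [-0.2, -0.5, 0], 1],
    [[0, 0, 0], [-0.2, -0.5, 0], 1],
    [[0, 0, 0], [0, 0, 0], 1],
  ],
)

```text
clock: 18.8
position: [0.5947, -0.1517, 0.0476]
orientation: [2.38, 2.039, 0.006]
contact_force: [9.9, -4.2, -1.4]
gripper_width: -0.003
```

```bash
python3 cl.py; python3 -c "
from h import *
g=grab('side');crop(g,270,110,340,220,7,'s16.png')"
```

```text
clamp [-83.2 -52.3  47.6] F x,y -2.6 -10.4 -1.4 bias 18.8
```

View pics/s16.png

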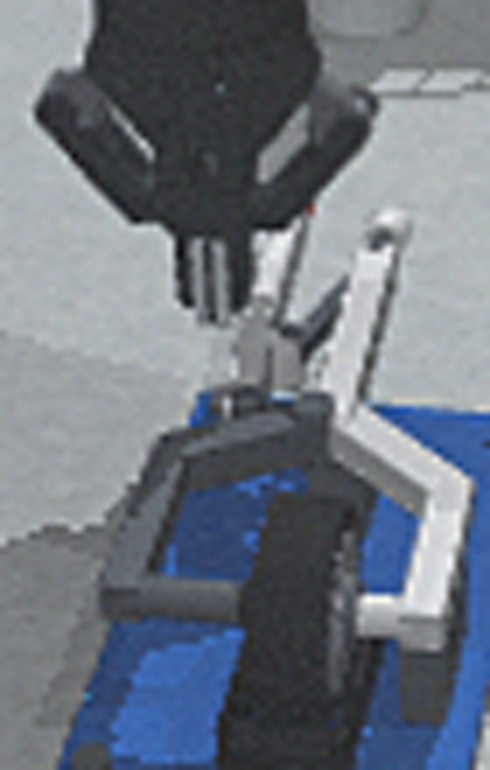

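Call:
send_rows(
  steps=[
    [[0, 0, 0], [-0.2, -0.5, 0], 1],
    [[0, 0, 0], [-0.2, -0.5, 0], 1],
    [[0, 0, 0], [-0.2, -0.5, 0], 1],
    [[0, 0, 0], [-0.2, -0.5, 0], 1],
    [[0, 0, 0], [0, 0, 0], 1],
  ],
)

```text
clock: 19.27
position: [0.5912, -0.1516, 0.0474]
orientation: [2.383, 2.042, 0.002]
contact_force: [3.8, -1.7, 3.1]
gripper_width: -0.004
```

```bash
python3 cl.py
```

```text
clamp [-83.7 -48.7  47.4] F x,y -1.1 -4.0 3.1 bias 19.2667
```

Call:
send_rows(
  steps=[
    [[0, 0, 0], [0, -0.5, 0], 1],
    [[0, 0, 0], [0, -0.5, 0], 1],
    [[0, 0, 0], [0, -0.5, 0], 1],
    [[0, 0, 0], [0, 0, 0], 1],
  ],
)

```text
clock: 19.6
position: [0.5865, -0.1498, 0.0444]
orientation: [-2.383, -2.042, 0.003]
contact_force: [0.7, -0.2, -0.8]
gripper_width: 0.004
```

```bash
python3 cl.py; python3 -c "
from h import *
g=grab('side');crop(g,270,110,340,220,7,'s17.png')"
```

```text
clamp [-82.6 -43.8  44.4] F x,y -0.1 -0.8 -0.8 bias 19.6
```

View pics/s17.png

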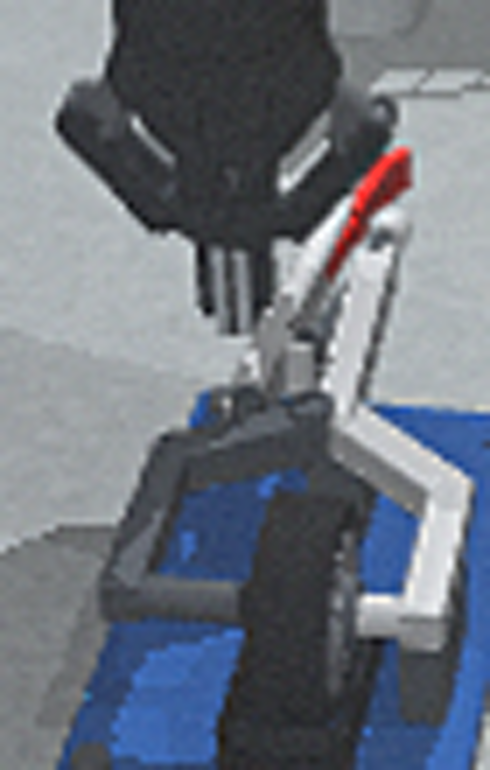

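Call:
send_rows(
  steps=[
    [[0, 0, 0], [0, 8, 0], 1],
    [[0, 0, 0], [0, 20, 0], 1],
    [[0, 0, 0], [0, 30, 0], 1],
    [[0, 0, 0], [0, 25, -20], 1],
    [[0, 0, 0], [0, 10, -30], 1],
  ],
)

```text
clock: 20.07
position: [0.6799, -0.1642, 0.0915]
orientation: [-2.381, -2.04, 0.006]
contact_force: [-0.1, -0.8, 0.1]
gripper_width: 0.0
```

Call:
send_rows(
  steps=[
    [[0, 0, 0], [0, 0, -35], 1],
    [[0, 0, 0], [30, 0, -15], 1],
    [[0, 0, 0], [35, 0, 0], 1],
    [[0, 0, 0], [35, 0, 0], 1],
    [[0, 0, 0], [0, 0, 0], 1],
  ],
)

```text
clock: 20.48
position: [0.6963, -0.0604, 0.1459]
orientation: [-2.38, -2.048, -0.003]
contact_force: [0.7, 0.2, 0.1]
gripper_width: -0.002
```

```bash
python3 cl.py; python3 -c "
from h import *
g=grab('side');f=grab('top');crop(g,260,110,350,235,6,'s18.png');crop(f,280,150,440,250,4,'t18.png')"
```

```text
clamp [  22.6 -138.7  145.9] F x,y 0.3 -0.6 0.1 bias 20.4833
```

View pics/s18.png

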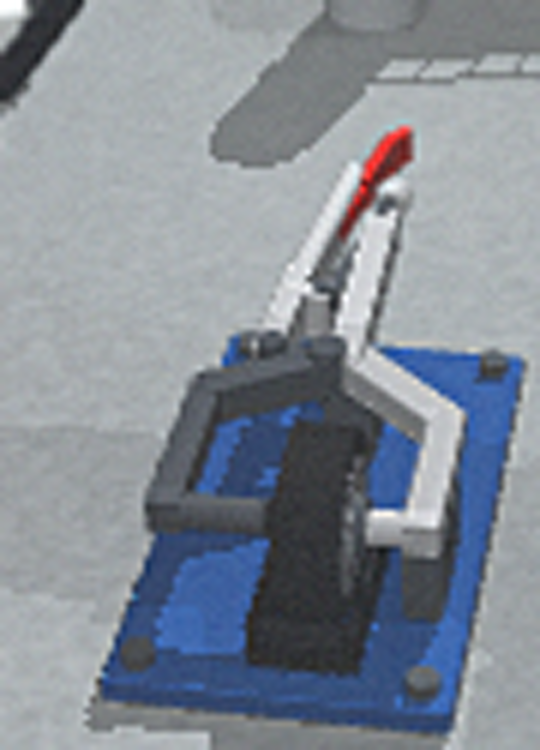

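View pics/t18.png

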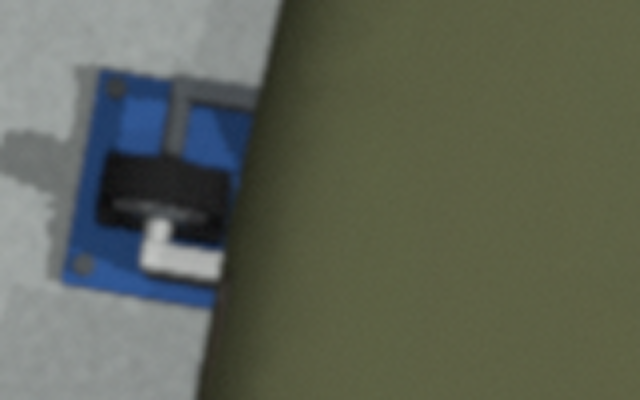

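```bash
python3 - <<'E'
from cl import *
f=load('side');P=cloud(f);b,g,r=[f['img'][...,i].astype(int) for i in range(3)]
m=(r>120)&(g<70)&(b<70)&(abs(P[...,0]-.53)<.1)&(P[...,1]<0)&(P[...,2]<.1)&(P[...,2]>.02)
v,u=np.nonzero(m)
for a,c in sorted(zip(v,u)): 
    w=P[a,c]; print((a,c),clampxy(w).round(0), f['img'][a,c,2])
q=clampxy(px2w(f,260+398/6,110+185/6));print('screw',q)
E
```

```text
(np.int64(132), np.int64(326)) [-184.    0.   64.] 245
(np.int64(132), np.int64(327)) [-186.    3.   63.] 189
(np.int64(133), np.int64(324)) [-178.   -4.   64.] 241
(np.int64(133), np.int64(325)) [-174.   -1.   67.] 230
(np.int64(133), np.int64(326)) [-180.    1.   63.] 131
(np.int64(134), np.int64(323)) [-170.   -6.   65.] 241
(np.int64(134), np.int64(324)) [-171.   -3.   65.] 244
(np.int64(134), np.int64(325)) [-170.   -0.   65.] 131
(np.int64(135), np.int64(323)) [-166.   -5.   64.] 247
(np.int64(135), np.int64(324)) [-168.   -3.   63.] 174
(np.int64(136), np.int64(322)) [-159.   -7.   65.] 241
(np.int64(136), np.int64(323)) [-161.   -5.   64.] 237
(np.int64(137), np.int64(321)) [-156.   -9.   63.] 241
(np.int64(137), np.int64(322)) [-157.   -7.   63.] 245
(np.int64(137), np.int64(323)) [-157.   -4.   63.] 123
(np.int64(138), np.int64(321)) [-147.   -8.   65.] 247
(np.int64(138), np.int64(322)) [-147.   -5.   65.] 170
(np.int64(138), np.int64(325)) [-172.   -1.   51.] 128
(np.int64(139), np.int64(321)) [-144.   -7.   64.] 246
(np.int64(141), np.int64(320)) [-139.  -10.   60.] 252
(np.int64(142), np.int64(320)) [-133.   -9.   61.] 160
(np.int64(143), np.int64(319)) [-128.  -10.   61.] 210
(np.int64(145), np.int64(318)) [-117.  -12.   60.] 147
screw [-138.04535091    8.30817071   62.60443082]
```

```bash
python3 plan.py .5056 -.2156 .13 -8.8
```

```text
n 7 d [-189.9 -151.1  -15. ] rv [-0.0012  0.0003  0.0022]
[[-0.0, 0.0, 0.0], [-25.0, -24.0, 2.0]]
[[-0.0, 0.0, 0.0], [-25.0, -23.0, 2.0]]
[[-0.0, 0.0, 0.0], [-26.0, -24.0, 2.0]]
[[-0.0, 0.0, 0.0], [-25.0, -23.0, 2.0]]
[[-0.0, 0.0, 0.0], [-26.0, -24.0, 2.0]]
[[-0.0, 0.0, 0.0], [-25.0, -23.0, 3.0]]
[[-0.0, 0.0, 0.0], [-26.0, -24.0, 2.0]]
```

Call:
send_rows(
  steps=[
    [[0, 0, 0], [-25, -24, 2], 1],
    [[0, 0, 0], [-25, -23, 2], 1],
    [[0, 0, 0], [-26, -24, 2], 1],
    [[0, 0, 0], [-25, -23, 2], 1],
    [[0, 0, 0], [-26, -24, 2], 1],
  ],
)

```text
clock: 21.0
position: [0.5576, -0.1752, 0.135]
orientation: [-2.386, -2.043, 0.001]
contact_force: [0.6, -0.4, 0.8]
gripper_width: 0.003
```

Call:
send_rows(
  steps=[
    [[0, 0, 0], [-25, -23, 2], 1],
    [[0, 0, 0], [-26, -24, 2], 1],
    [[0, 0, 0], [0, 0, 0], 1],
    [[0, 0, 0], [0, 0, 0], 1],
    [[0, 0, 0], [0, 0, 0], 1],
  ],
)

```text
clock: 21.42
position: [0.505, -0.2174, 0.1316]
orientation: [-2.387, -2.042, -0.0]
contact_force: [-0.0, -0.5, 0.8]
gripper_width: 0.001
```

Call:
send_rows(
  steps=[
    [[0, 0, 0], [0, 0, 0], 1],
    [[0, 0, 0], [0, 0, 0], 1],
    [[0, 0, 0], [0, 0, 0], 1],
    [[0, 0, 0], [0, 0, 0], 1],
    [[0, 0, 0], [0, 0, 0], 1],
  ],
)

```text
clock: 21.83
position: [0.5055, -0.2162, 0.1316]
orientation: [-2.385, -2.045, 0.0]
contact_force: [-0.4, 1.0, -0.5]
gripper_width: -0.002
```

Call:
send_rows(
  steps=[
    [[0, 0, 0], [0, 0, 0], 1],
    [[0, 0, 0], [0, 0, 0], 1],
    [[0, 0, 0], [0, 0, 0], 1],
    [[0, 0, 0], [0, 0, 0], 1],
    [[0, 0, 0], [0, 0, 0], 1],
  ],
)

```text
clock: 22.25
position: [0.5051, -0.2166, 0.1316]
orientation: [2.386, 2.044, 0.0]
contact_force: [0.3, -0.2, 0.6]
gripper_width: 0.003
```

```bash
python3 cl.py;python3 plan.py .5056 -.2156 .049 -8.8; python3 -c "
from h import *
g=grab('side');f=grab('top');crop(g,260,70,360,235,5,'s19.png');crop(f,280,150,440,250,4,'t19.png')"
```

```text
clamp [-161.    26.4  131.6] F x,y -0.1 -0.3 0.6 bias 22.25
n 3 d [  0.5   1.  -82.6] rv [ 0.0001  0.     -0.0005]
[[0.0, 0.0, -0.0], [0.0, 0.0, 28.0]]
[[0.0, 0.0, -0.0], [1.0, 0.0, 27.0]]
[[0.0, 0.0, -0.0], [0.0, 0.0, 28.0]]
```

View pics/s19.png

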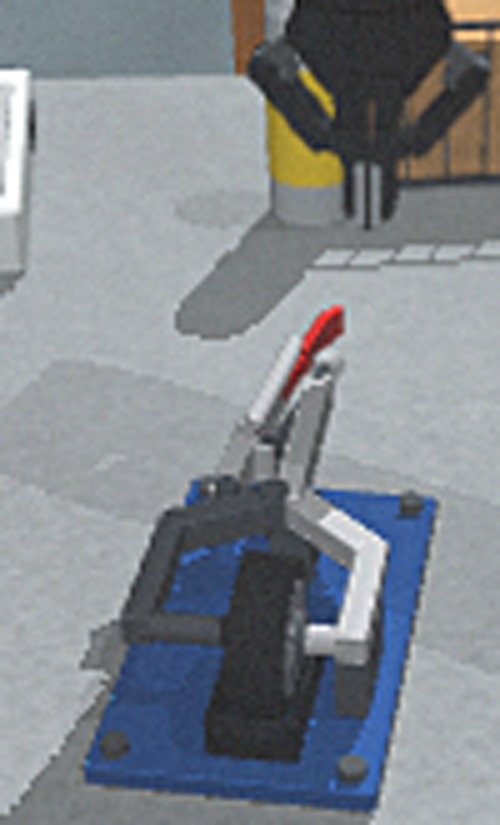

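View pics/t19.png

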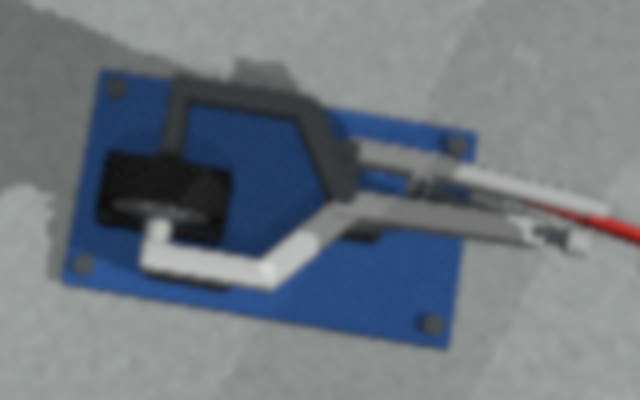

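```bash
python3 - <<'E'
from cl import *
f=load('top'); crop(f,400,190,460,225,12,'t19b.png'); crop(f,300,175,350,225,12,'t19c.png')
b,g,r=[f['img'][...,i].astype(int) for i in range(3)]
m=(r>110)&(g<80)&(b<80); m[:,:405]=0; m[:,470:]=0;m[:180]=0;m[240:]=0
for u in range(410,465,3):
    v=np.nonzero(m[:,u])[0]
    if len(v): print(u,v.min(),v.max(),clampxy(px2w(f,u,v.min()-.5,.064)).round(1),clampxy(px2w(f,u,v.max()+.5,.064)).round(1))
E
```

```text
419 203 203 [-121.5   -8.8   64. ] [-121.8   -6.5   64. ]
422 203 204 [-128.3   -9.9   64. ] [-128.8   -5.3   64. ]
425 204 204 [-135.4   -8.8   64. ] [-135.6   -6.5   64. ]
428 205 205 [-142.4   -7.6   64. ] [-142.7   -5.3   64. ]
431 205 207 [-149.3   -8.7   64. ] [-150.    -1.9   64. ]
434 206 207 [-156.3   -7.6   64. ] [-156.8   -3.    64. ]
437 207 208 [-163.4   -6.4   64. ] [-163.9   -1.9   64. ]
440 208 210 [-170.5   -5.3   64. ] [-171.2    1.6   64. ]
443 209 209 [-177.6   -4.1   64. ] [-177.8   -1.8   64. ]
```

View pics/t19b.png

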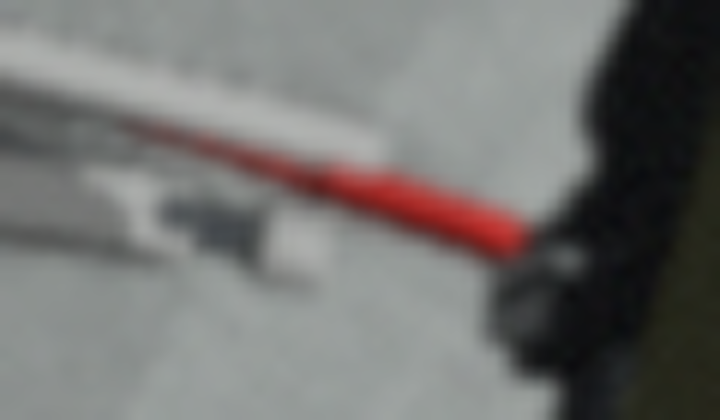

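View pics/t19c.png

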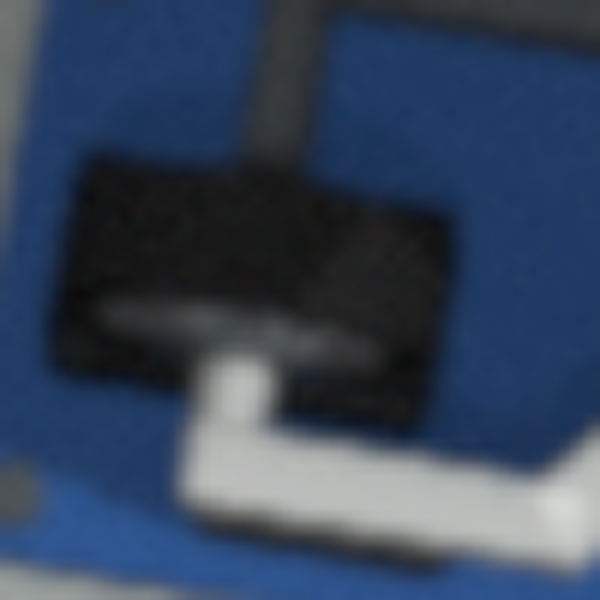

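Call:
send_rows(
  steps=[
    [[0, 0, 0], [0, 0, 20], 1],
    [[0, 0, 0], [0, 0, 25], 1],
    [[0, 0, 0], [0, 0, 20], 1],
    [[0, 0, 0], [0, 0, 12], 1],
    [[0, 0, 0], [0, 0, 4], 1],
  ],
)

```text
clock: 22.77
position: [0.5035, -0.2158, 0.048]
orientation: [-2.383, -2.041, 0.002]
contact_force: [-0.3, 0.2, -0.1]
gripper_width: -0.0
```

Call:
send_rows(
  steps=[
    [[0, 0, 0], [0, 0, 0], 1],
    [[0, 0, 0], [0, 0, 0], 1],
  ],
)

```text
clock: 22.93
position: [0.5057, -0.2169, 0.0515]
orientation: [2.385, 2.043, 0.001]
contact_force: [-0.3, 0.2, -0.0]
gripper_width: -0.001
```

```bash
python3 cl.py; python3 -c "
from h import *
g=grab('side');crop(g,280,80,360,180,7,'s20.png')"
```

```text
clamp [-161.3   25.7   51.5] F x,y 0.1 0.4 -0.0 bias 22.9333
```

View pics/s20.png

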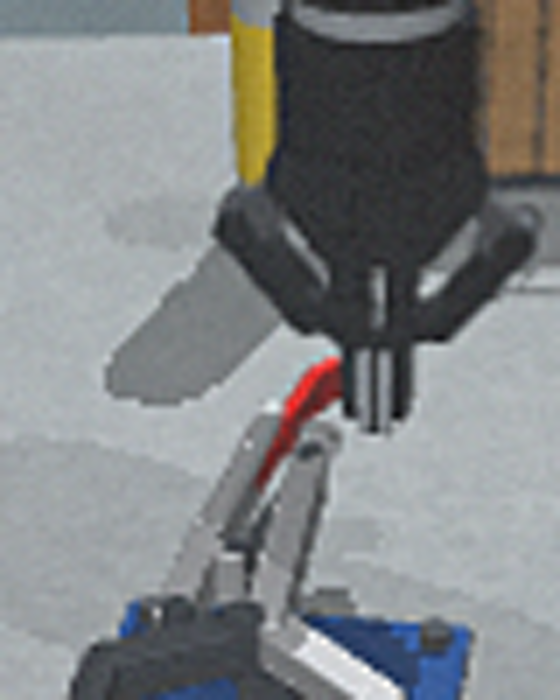

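Call:
send_rows(
  steps=[
    [[0, 0, 0], [0, 2, 2], 1],
    [[0, 0, 0], [0, 2, 1], 1],
    [[0, 0, 0], [0, 1.5, 0], 1],
    [[0, 0, 0], [0, 1.5, 0], 1],
    [[0, 0, 0], [0, 1, 0], 1],
  ],
)

```text
clock: 23.4
position: [0.5134, -0.2179, 0.0479]
orientation: [2.385, 2.044, 0.0]
contact_force: [-0.6, -0.3, 0.2]
gripper_width: -0.0
```

Call:
send_rows(
  steps=[
    [[0, 0, 0], [0, 1, 0], 1],
    [[0, 0, 0], [0, 1, 0], 1],
    [[0, 0, 0], [0, 1, 0], 1],
    [[0, 0, 0], [0, 1, 0], 1],
    [[0, 0, 0], [0, 1, 0], 1],
  ],
)

```text
clock: 23.82
position: [0.518, -0.2186, 0.0476]
orientation: [-2.386, -2.044, 0.0]
contact_force: [-0.0, -0.4, -0.1]
gripper_width: 0.001
```

Call:
send_rows(
  steps=[
    [[0, 0, 0], [0, 1, 0], 1],
    [[0, 0, 0], [0, 1, 0], 1],
    [[0, 0, 0], [0, 1, 0], 1],
    [[0, 0, 0], [0, 1, 0], 1],
  ],
)

```text
clock: 24.15
position: [0.5212, -0.2192, 0.0474]
orientation: [-2.385, -2.043, 0.002]
contact_force: [-3.8, -1.3, 1.4]
gripper_width: -0.004
```

```bash
python3 cl.py; python3 -c "
from h import *
g=grab('side');crop(g,280,80,360,180,7,'s21.png')"
```

```text
clamp [-161.2   10.    47.4] F x,y -1.8 3.6 1.4 bias 24.15
```

View pics/s21.png

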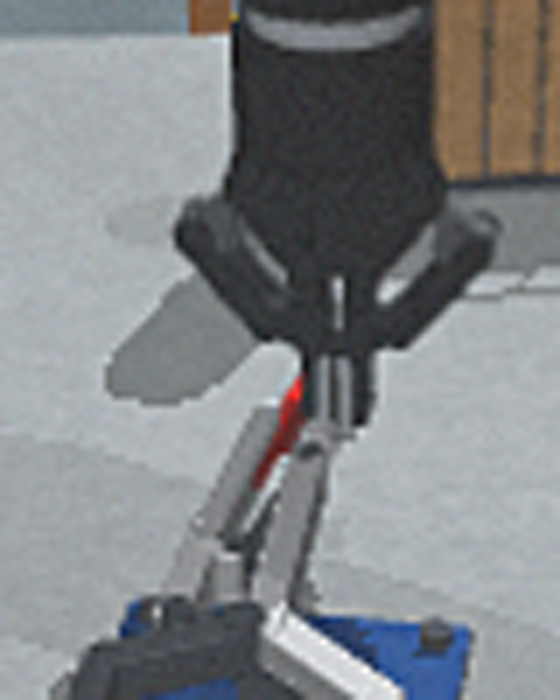

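Contact at about 4 N; continue.

Call:
send_rows(
  steps=[
    [[0, 0, 0], [0, 1, 0], 1],
    [[0, 0, 0], [0, 1, 0], 1],
    [[0, 0, 0], [0, 1, 0], 1],
    [[0, 0, 0], [0, 1, 0], 1],
    [[0, 0, 0], [0, 0, 0], 1],
  ],
)

```text
clock: 24.62
position: [0.5261, -0.2198, 0.0475]
orientation: [2.386, 2.044, 0.0]
contact_force: [-1.9, -1.0, 0.2]
gripper_width: 0.0
```

Call:
send_rows(
  steps=[
    [[0, 0, 0], [0, 1, 0], 1],
    [[0, 0, 0], [0, 1, 0], 1],
    [[0, 0, 0], [0, 1, 0], 1],
    [[0, 0, 0], [0, 0, 0], 1],
  ],
)

```text
clock: 24.95
position: [0.5293, -0.2202, 0.0477]
orientation: [2.385, 2.044, 0.001]
contact_force: [-1.2, 0.1, -0.5]
gripper_width: -0.0
```

```bash
python3 cl.py; python3 -c "
from h import *
g=grab('side');crop(g,260,80,360,230,5,'s22.png')"
```

```text
clamp [-160.9    1.9   47.7] F x,y -0.1 1.2 -0.5 bias 24.95
```

View pics/s22.png

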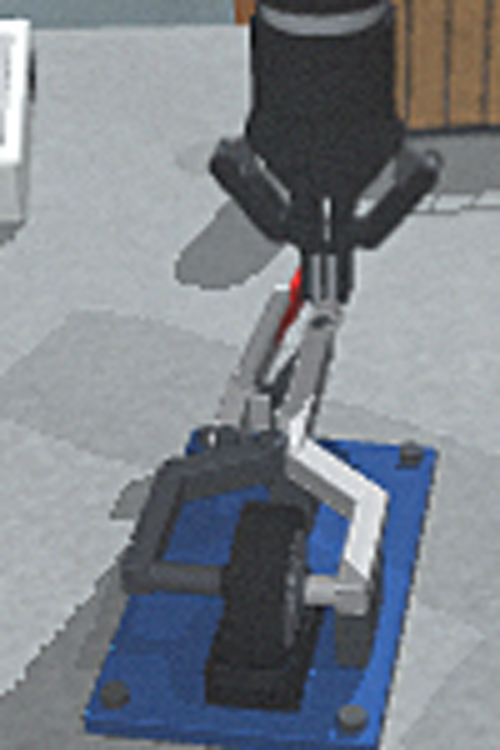

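Call:
send_rows(
  steps=[
    [[0, 0, 0], [0, 1, 0], 1],
    [[0, 0, 0], [0, 1, 0], 1],
    [[0, 0, 0], [0, 1, 0], 1],
    [[0, 0, 0], [0, 1, 0], 1],
    [[0, 0, 0], [0, 0, 0], 1],
  ],
)

```text
clock: 25.42
position: [0.5334, -0.221, 0.048]
orientation: [2.385, 2.043, 0.001]
contact_force: [-0.9, -0.5, 0.2]
gripper_width: -0.0
```

```bash
python3 cl.py; python3 -c "
from h import *
g=grab('side');crop(g,260,80,360,230,5,'s23.png')"
```

```text
clamp [-161.    -2.3   48. ] F x,y -0.6 0.8 0.2 bias 25.4167
```

View pics/s23.png

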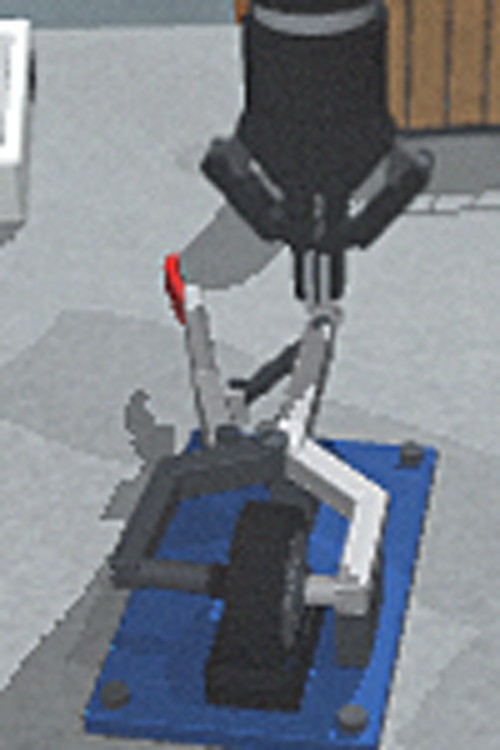

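Call:
send_rows(
  steps=[
    [[0, 0, 0], [0, -8, 0], 1],
    [[0, 0, 0], [0, -10, -10], 1],
    [[0, 0, 0], [0, -5, -30], 1],
    [[0, 0, 0], [0, 0, -35], 1],
    [[0, 0, 0], [0, 0, -30], 1],
  ],
)

```text
clock: 25.88
position: [0.509, -0.2171, 0.1537]
orientation: [-2.386, -2.043, 0.0]
contact_force: [0.2, -1.1, -0.3]
gripper_width: -0.003
```

Call:
send_rows(
  steps=[
    [[0, 0, 0], [-30, -20, -10], 1],
    [[0, 0, 0], [-35, -20, 0], 1],
    [[0, 0, 0], [-35, -10, 0], 1],
    [[0, 0, 0], [0, 0, 0], 1],
    [[0, 0, 0], [0, 0, 0], 1],
  ],
)

```text
clock: 26.3
position: [0.4442, -0.3095, 0.1627]
orientation: [2.389, 2.04, 0.001]
contact_force: [0.7, 0.5, -0.0]
gripper_width: -0.001
```

```bash
python3 cl.py; python3 -c "
from h import *
g=grab('side','side24.png');f=grab('top','top24.png');crop(g,260,120,360,240,6,'s24.png');crop(f,300,175,350,225,12,'t24.png');crop(g,290,185,330,230,14,'s24b.png')"
```

```text
clamp [-262.2   72.4  162.7] F x,y 0.6 -0.6 -0.0 bias 26.3
```

View pics/s24.png

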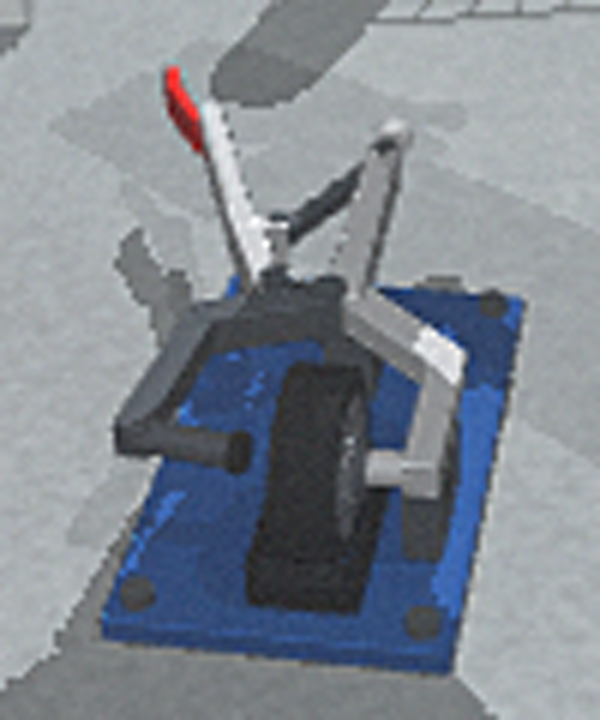

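View pics/t24.png

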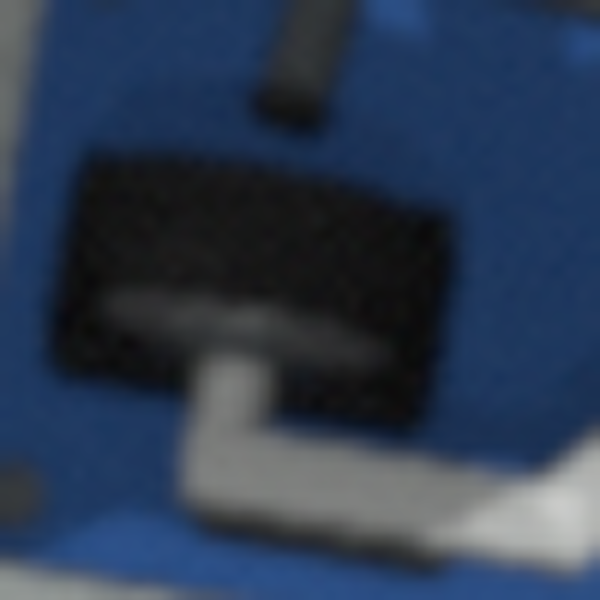

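View pics/top24.png

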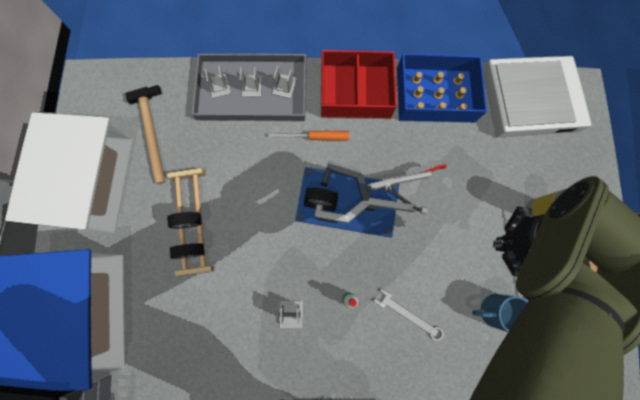

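View pics/s24b.png

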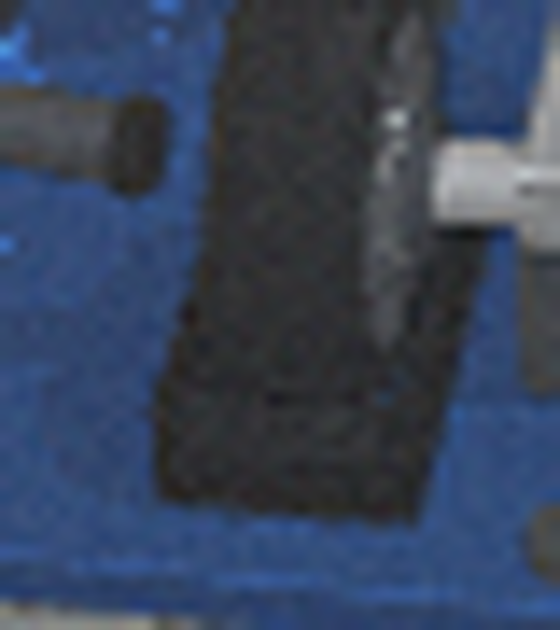

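```bash
python3 - <<'E'
from cl import *
f=load('top')
a=cv2.imread('pics/t19.png'); cv2.imwrite('pics/t19z.png',cv2.resize(a[40:200,60:260],None,fx=3,fy=3,interpolation=cv2.INTER_CUBIC))
crop(f,295,160,345,200,12,'t24z.png')
for n,(U,V) in dict(lock=(178,80),open=(193,53)).items(): print(n,clampxy(px2w(f,280+U/4,150+V/4,.065)).round(1))
E
```

```text
lock [102.1 -47.8  65. ]
open [ 96.1 -65.1  65. ]
```

View pics/t19z.png

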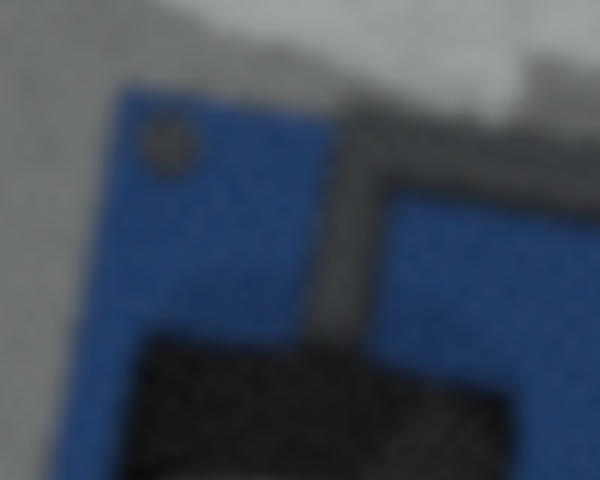

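View pics/t24z.png

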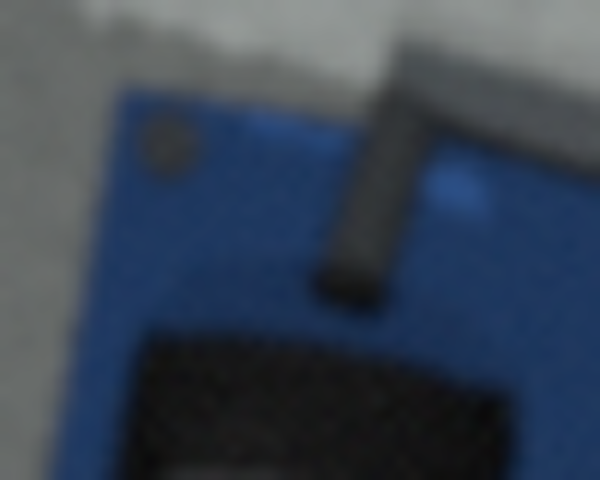

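Call:
send_rows(
  steps=[
    [[0, 0, 0], [0, 0, -10], 1],
    [[0, 0, 0], [0, 0, 0], 1],
    [[0, 0, 0], [0, 0, 0], 1],
    [[0, 0, 0], [0, 0, 0], 1],
    [[0, 0, 0], [0, 0, 0], 1],
  ],
)

```text
clock: 26.82
position: [0.4456, -0.308, 0.1725]
orientation: [-2.385, -2.045, 0.0]
contact_force: [-0.4, 0.1, -0.1]
gripper_width: 0.001
```

```bash
python3 - <<'E'
from h import *
g=grab('side','side25.png'); s=readout.read_state(); print(s['contact_force'],s['position'],s['clock'])
P=cloud(g); m=(g['img'].max(-1)<75)&(P[...,2]>.078)&(P[...,2]<.1)&(abs(P[...,0]-.556)<.06)&(abs(P[...,1]-.04)<.06)
print(m.sum(),P[m].mean(0),P[m].max(0),P[m].min(0))
ticket.job_done()
E
```

```text
[0.16885273 0.43781263 0.24621145] [ 0.44543918 -0.30806476  0.17240735] 26.8667
207 [0.55867155 0.04935108 0.0874659 ] [0.57343212 0.06971475 0.09418724] [0.54117797 0.01460465 0.078136  ]
the job is handed in; nothing more can be done
```

View pics/side25.png

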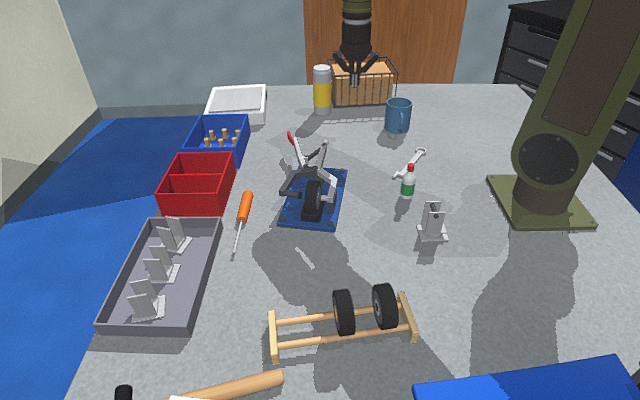

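The job is done and handed in at 26.9 s of the 72 s allowed. The one thing I could not see directly is whether the bush is fully home.

- **Placing:** I took the wheel with the proud bush from the rack and lowered it into the cradle, bush towards the moving jaw. It went in about 3 mm to the -y side of its seat, touched down at about 8 N, and I let go.
- **Squeezing:** I pushed the moving handle in small steps, pausing where it went hard. The highest wrist force reading was about 18.5 N. The handle snapped over centre by itself, and I kept hands off it for over 2 s while it stayed locked.
- **Releasing:** I pushed the red lever's tail outwards at about 4 N, and the clamp sprang open.

**Last checks:**
- The final side picture shows the jaws open, the wheel seated in the cradle with its top at about 93 mm, and the other two wheels on the rack. The robot is clear, with about 0 N on the tool.
- The bush flange is hidden from both cameras. Before pressing it showed beyond the tyre; afterwards it did not, so by line of sight it stands less than about 4 mm out (2.5 mm is home).
- The jaw arm's locked position was at y about -48 mm against -46 mm expected. I estimated the jaw angle at about 0.13 to 0.16 rad, which agrees with a full press but would not show a shortfall of a millimetre or two.

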